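Square a glass negative in the corner and load it on the light box

TASK

Without gripping or lifting it, gently push the yellow-framed glass negative flat along the table, past the standing black lens, into the corner of the blue registration square until it lies flush against all three silver stops. Only then grip it across its middle, lift it out, and lay it flat on the light box between the four corner guides, setting it down rather than dropping it, and let go. Leave the lens, the clay jar and the white bowl where they stand.

Things in the scene. Friction and masses are not known exactly. Their poses are not given: they have to be found in the camera images.
- negative: Glass negative: rigid plate in a yellow frame, 64 mm (its x) by 130 mm (y) by 10 mm thick, 0.15 to 0.31 kg, sliding on the table. It starts -x of its home place and shifted to the square's -y, turned up to 0.4 rad. Origin: centre of its underside; a half turn makes no difference. Only push it until it is home; then grip it across its 64 mm, at the middle of its long sides.
- square: Registration square fixed on the table (place, side, yaw vary): two blue bars in an L, 14 mm high, with three silver stops. Open on its -x and -y sides. In its frame (origin at table height) the bars lie at x 117 to 129 mm (running from y -50 to 117) and at y 105 to 117 mm (from x 0 to 129); the negative starts about x -67, y -52 mm.
- home (a point): Point on the table under the centre of the negative when it is flush against all three stops: x 45, y 15 mm in the square's frame. Same axes as the square; the negative's long side then runs along y.
- stop_a (a point): Middle of the face, at table height, of a silver stop 22 mm wide, 40 mm deep, 14 mm high that faces the square's -x (square frame x 77, y -37 mm). A long side of the negative rests on it. Between it and stop_b is an opening 82 mm wide and 40 mm deep for a finger.
- stop_b (a point): The same for the second such stop (square frame x 77, y 67 mm).
- stop_c (a point): Middle of the face, at table height, of the third silver stop, 30 mm wide, 25 mm deep, 14 mm high, that faces the square's -y (square frame x 45, y 80 mm). The +y end of the negative rests on it.
- lightbox: Light box, grey with a white top, fixed, 160 (x) by 200 (y) by 45 mm high; place, side and yaw vary. Four dark corner guides, 6 mm thick and 6 mm high, on its top enclose a place 69 mm (x) by 135 mm (y); along each long side they leave the middle 85 mm open for fingers. Origin: centre of its underside.
- seat (a point): Centre of the place between the guides, on the light box's top, 45 mm above the table; axes as the light box. The negative's long side goes along y.
- lens: Loose black lens standing upright, 44 mm across, 42 mm high, 0.4 kg; must stay. It blocks one push order: it stands either in the home row beyond its -y end (square frame about x 45, y -119 mm) or in the start row on the +y side (about x -63, y 70 mm). A flat red paper dot marks the other spot and may be slid over. Origin: centre of its underside.
- jar: Loose terracotta jar, 64 mm across at most, 110 mm high, standing on the far side near the middle of the table. Must stay. Origin: centre of its underside.
- bowl: Small loose white bowl, 64 mm across, 45 mm high, standing near the middle, close to the robot. Must stay. Origin: centre of its underside.

How it is judged:
On the way:
1. the negative lies flat in the corner, flush against all three stops (within 2.5 mm and 0.03 rad) (horizontal distance between negative and home below 0.0025 m and angle between the y axis of negative and the y axis of square, either way round below 0.03 rad and height (world z) of negative below 0.003 m), for 0.2 s.
At the end, for the whole second after the job is handed in: The negative lies flat (0.03 rad) and still on the light box's top (2.5 mm), centred between the four guides within 5 mm and 0.07 rad, released, having first been squared in the corner; lens, jar and bowl stand within 12 mm of where they were (horizontal distance between negative and seat below 0.005 m and angle between the y axis of negative and the y axis of lightbox, either way round below 0.07 rad and angle between negative's own z axis and vertical below 0.03 rad and z of negative in the frame of seat between -0.0025 and 0.0025 m and linear speed of negative below 0.02 m/s and contact force between the fingers and negative below 0.2 N); the robot touches nothing.
It fails at once if the negative is squeezed (over 32 N from the fingers in all) on the table while still more than 12 mm from its home in the corner (contact force between the fingers and negative above 32 N and height (world z) of negative below 0.006 m and horizontal distance between negative and home above 0.012 m).
It fails at once if the negative is lifted off the table where it starts (raised 12 to 30 mm on the open near side of the square) instead of being slid (height (world z) of negative between 0.012 and 0.03 m and x of negative in the frame of square between -0.12 and -0.02 m and y of negative in the frame of square between -0.1 and 0.06 m).
It fails at once if the negative is dropped or thrown: it moves faster than 0.35 m/s while the fingers do not touch it (linear speed of negative above 0.35 m/s and contact force between the fingers and negative below 0.1 N).
It fails at once if the lens is moved more than 12 mm or tipped over (distance of lens from where it was at the start of the episode above 0.012 m or angle between lens's own z axis and vertical above 0.3 rad).
It fails at once if the jar or the bowl is moved more than 12 mm or tipped over (distance of any of jar, bowl from where it was at the start of the episode above 0.012 m or angle between any of jar, bowl's own z axis and vertical above 0.3 rad).
It also fails if it takes over 72 s, if anything falls off the work surface, if the arm or the gripper's body presses on something with over 40 N, if the wrist force passes 120 N, or if a joint passes its speed limit or range.

ROBOT

A 6-joint arm with a two-finger parallel gripper is mounted at the origin on the work surface. World frame = base frame: x ahead of the robot, y to its left, z up, the work surface at z = 0. Lengths are in m, angles in rad, forces in N, time in s.
With the tool pointing down it reaches from about 0.35 to 0.775 m from the base axis. Payload 5.5 kg.
Tool frame: the origin (TCP) lies at the very end of the fingers, on their centre line; the grasp point (between the pads) lies 19 mm behind it; z points along the fingers, y is the direction in which the jaws open and shut (so a half turn about z gives the same grasp; the last joint's range is limited). The gripper opens to 85 mm and grips with 20 to 120 N. Pads are 22 mm wide; open, the fingers measure 114 mm over their backs; the gripper's body (76 mm by 85 mm) begins 54 mm behind the grasp point. The pads swing forward as they close: fully open they stand 13 mm farther back than shut.
Start: joints at [-1.346, 0.313, 0.046, 1.304, 0, 1.431], TCP at [0.205, -0.537, 0.231] pointing down, gripper open.
Joint ranges: [-2.76, 2.76], [-0.86, 1.69], [-1.03, 1.26], [-2.2, 2.34], [-1.47, 1.5], [-3.14, 3.14]. Speed limits (rad/s): [2.57, 2.57, 3.14, 3.14, 3.14, 3.14].

INTERFACE

Orientations are given as a unit quaternion [w, x, y, z].
In Python, from workcell import get_state, vision, workorder, silhouettes, tip_of gives the robot as it stands.
- The arm moves only by the shell command python3 -m inch 'ROWS' [FORCE]. ROWS is JSON, a list of rows, each a list of 7 numbers: the shift along the tool's x, y, z in cm, then the turn, a rotation vector about the tool's x, y, z in degrees, then the finger opening in cm, from 0 to 8.54. In form: [[dx, dy, dz, rx, ry, rz, hand], ...]. A call has 1 to 5 rows; each row shifts and turns the commanded pose from where the row before left it, along the tool's axes as they then stand; what a row does not reach is not made up. A row lasts 1/10 s, in which the tool goes at most 50 mm and 8.59 degrees, less where a joint would pass 70% of its speed; a pose out of reach is approached as far as the arm can. A call with a gripper value outside its range is refused whole. The fingers move at their own pace and stop on an object; FORCE is the grip in N (left out, the last holds). Time passes only in rows, so rows that do not move let the fingers close. It gives the time, the measured TCP pose, the force and the opening at its end, in the units of the state.
- get_state(): the state, without advancing time (a new reading comes with each control period).
- vision.read_camera(name): name is "scene" or "side" or "wrist"; returns a dict with "pixels" (420x560x3 uint8, red, green, blue), "depth" (420x560 float32, m along the optical axis (not along the pixel's ray), 0 where there is no reading), "mtx" (3x3 intrinsics, pixels), "T" (4x4, takes a point from camera to world coordinates); the wrist camera has in their place "tool_from_camera" (4x4, takes a point from camera to tool coordinates, whose origin is the TCP and whose axes are the flange's). Camera axes: x right, y up, looking along -z (the intrinsics and any distortion apply to the point x, -y, -z); pixel columns grow to the right and rows downward; lengths in m; the calibration is good to about 2 mm. The wrist camera is an equidistant fisheye: a pixel r from the principal point sees the ray r / f radians off the axis. A picture is of the moment at which its call begins: read the wrist's pose just before it.
- workorder.hand_in(): hands the job in, once; it reports no verdict.
Trained networks look in a picture, given as the dict that the camera call returned (one of the last four; its "shot" number tells which), for a name from the list of things; names that differ only in an ending like _2 or _b are one class to them, and where a whole thing is asked for, a point or a joint stands for the part that bears it (a point fixed in the world has none). Each returns a list of dicts, best first, with "confidence" (0 to 1); they miss things now and then, are a little off and sometimes report something else, mostly with a low value. They report only what shows in the picture. A call takes as long as a camera call.
- silhouettes(picture, label): "mask" (420x560 bool, what is visible of it) and "location" ([column, row] in pixels, amid what is visible of it).
- tip_of(picture, label): "location" ([column, row] in pixels: a listed point, or the origin of a listed thing).
The state is a dict: "clock": time; "joint_pos": joint angles; "qvel": joint speeds; "tau": joint torques, N m; "tcp_pos": TCP position; "orientation": TCP orientation; "wrist_force": force on the tool from outside, world axes, zero at the start; "ft_torque": the same for the moment, N m; "finger_gap": finger opening in m.
Only numpy, scipy, OpenCV 4.12 (cv2) and the standard library are available. Lean on these libraries where they do the work, as an engineer would, in place of code of your own. Each camera call takes 0.05 s, during which the arm holds its last target.

## Working session

There is one attempt and no reset: what is moved stays moved. The work goes in short steps, Python scripts to look and compute and a shell command to move; the robot and the scene stay as the last step left them, time stands still between calls to the robot, and variables do not carry over. Pictures are saved under pics/ and viewed, and the job is handed in when it is done.

```bash
ls; mkdir -p pics
cat > h.py <<'E'
import numpy as np, cv2
from workcell import get_state, vision, workorder, silhouettes, tip_of
from scipy.spatial.transform import Rotation as R
def save(p,n): cv2.imwrite('pics/'+n+'.png',p['pixels'][:,:,::-1])
def world(p,u,v,d=None,z=None):
    K=p['mtx'];T=p['T']
    r=np.array([(u-K[0,2])/K[0,0],-(v-K[1,2])/K[1,1],-1.0])
    dirw=T[:3,:3]@r;o=T[:3,3]
    if z is not None: return o+dirw*(z-o[2])/dirw[2]
    return o+dirw*d
E
python3 - <<'E'
from h import *
s=get_state();print(s)
for n in ('scene','side','wrist'):
    p=vision.read_camera(n);save(p,n+'0');print(n,p['mtx'],p.get('T',p.get('tool_from_camera')),[k for k in p])
E
```

```text
pics
{'clock': 0.0, 'joint_pos': array([-1.34562620e+00,  3.14002624e-01,  4.49678710e-02,  1.30357224e+00,
        1.06455651e-05,  1.43120731e+00]), 'qvel': array([ 9.70930941e-04, -4.65789959e-04,  7.87797528e-04, -5.61827564e-05,
       -4.76345552e-04, -1.11862269e-03]), 'tau': array([-4.06003128e-04, -4.80633795e+01,  2.98531061e+01,  1.94634777e-02,
       -2.92445366e-04, -1.19373260e-05]), 'tcp_pos': array([ 0.20500277, -0.53667457,  0.23040305]), 'orientation': array([-9.04731745e-04,  9.83414492e-01,  1.81370110e-01, -3.34099645e-05]), 'wrist_force': array([ 0.08049316, -0.85656827, -0.26275543]), 'ft_torque': array([-0.04518462, -0.00258477,  0.0611287 ]), 'finger_gap': 0.08557705582072461}
scene [[471.14169194   0.         273.74964648]
 [  0.         471.14169194 219.46122189]
 [  0.           0.           1.        ]] [[-0.12732439 -0.61031193  0.78186178  1.45966573]
 [ 0.99183508 -0.08405651  0.09590455  0.07358927]
 [ 0.00718888  0.78768893  0.61603122  0.76495382]
 [ 0.          0.          0.          1.        ]] ['pixels', 'depth', 'mtx', 'T', 'shot']
side [[411.03023328   0.         281.64739172]
 [  0.         411.03023328 213.72487964]
 [  0.           0.           1.        ]] [[ 0.99904454  0.03898121 -0.01976062  0.54946729]
 [-0.03801894  0.55218718 -0.83285286 -0.85098463]
 [-0.02155405  0.83280837  0.55314161  0.61921297]
 [ 0.          0.          0.          1.        ]] ['pixels', 'depth', 'mtx', 'T', 'shot']
wrist [[325.1922621    0.         275.80101188]
 [  0.         325.1922621  204.21409097]
 [  0.           0.           1.        ]] [[-2.59003332e-05  9.62671951e-01  2.70670859e-01  6.92515331e-02]
 [ 9.99999977e-01  8.24157572e-05 -1.97431690e-04 -3.27633821e-04]
 [-2.12369494e-04  2.70670848e-01 -9.62671931e-01 -1.41400729e-01]
 [ 0.00000000e+00  0.00000000e+00  0.00000000e+00  1.00000000e+00]] ['pixels', 'depth', 'mtx', 'tool_from_camera', 'shot']
```

View pics/scene0.png

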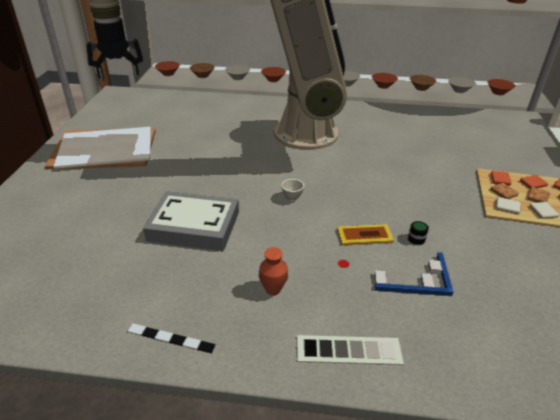

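View pics/side0.png

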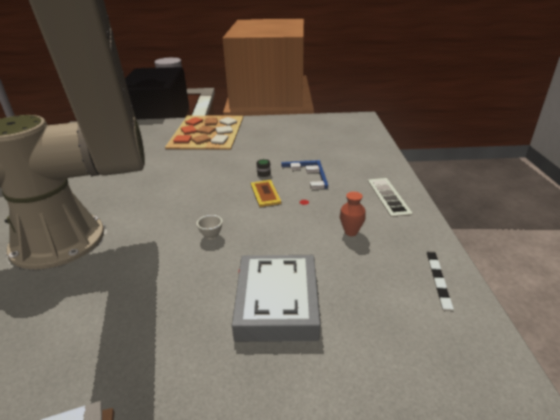

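The scene picture shows the negative at (365,234), the lens at (418,233) on its +y side in the start row, and the red dot at (344,264). The blue L is at about (375–450, 255–292), the light box at (193,218), the jar at (273,272) and the bowl at (292,188). Since the lens blocks +y, I push +x first, then +y.

Run:
```python
from h import *
for n in ('scene','side'):
    p=vision.read_camera(n)
    K=p['mtx'];T=p['T']
    vv,uu=np.mgrid[0:420,0:560]
    d=p['depth'].astype(float)
    P=np.stack([(uu-K[0,2])/K[0,0]*d,-(vv-K[1,2])/K[1,1]*d,-d],-1)@T[:3,:3].T+T[:3,3]
    for l in ('negative','square','lightbox','lens','jar','bowl','stop_a'):
        for r in silhouettes(p,l)[:4]:
            m=r['mask']&(d>0)
            q=P[m]
            print(n,l,round(r['confidence'],2),r['location'],m.sum(),'z',np.percentile(q[:,2],[5,50,95]).round(3),'mean',q.mean(0).round(3))
            if l in('negative','lightbox','square'):
                if l=='lightbox': q=q[q[:,2]>.04]
                if l=='square': q=q[(q[:,2]>.011)&(q[:,2]<.02)]
                rr=cv2.minAreaRect((q[:,:2]*1000).astype(np.float32));print('   rect',rr)
    for l in ('negative','home','stop_a','stop_c','seat','square','lens','lightbox'):
        for r in tip_of(p,l)[:3]:
            u,v=r['location']; z=.045 if l=='seat' else 0
            print(n,'tip',l,round(r['confidence'],2),world(p,u,v,z=z).round(4))
```

```text
scene negative 0.88 [364.2, 234.1] 1031 z [0.003 0.011 0.014] mean [0.532 0.189 0.011]
   rect ((519.4500732421875, 190.10533142089844), (86.30926513671875, 136.64939880371094), 12.381095886230469)
scene square 0.93 [427.4, 283.0] 1170 z [0.004 0.014 0.017] mean [0.679 0.307 0.013]
   rect ((649.854736328125, 288.45989990234375), (127.65501403808594, 168.17184448242188), 2.7547779083251953)
scene lightbox 0.97 [189.0, 219.0] 4385 z [0.007 0.046 0.05 ] mean [ 0.572 -0.24   0.04 ]
   rect ((548.8533325195312, -245.64654541015625), (200.70382690429688, 165.12791442871094), 87.09069061279297)
scene lightbox 0.54 [428.2, 284.2] 1253 z [0.003 0.014 0.017] mean [0.68  0.306 0.013]
   rect ((0.0, 0.0), (0.0, 0.0), 0.0)
scene jar 0.81 [271.6, 271.8] 1028 z [0.02  0.075 0.112] mean [ 0.756 -0.014  0.073]
scene jar 0.48 [428.7, 281.7] 1239 z [0.004 0.014 0.017] mean [0.68  0.306 0.013]
scene jar 0.29 [363.1, 236.6] 1022 z [0.004 0.011 0.014] mean [0.531 0.189 0.011]
scene bowl 0.56 [290.6, 189.2] 383 z [0.015 0.034 0.047] mean [ 0.388 -0.008  0.033]
scene bowl 0.32 [272.9, 271.0] 1030 z [0.02  
[... 1182 characters left out ...]
p_a 0.82 [311.4, 168.2] 546 z [0.002 0.014 0.017] mean [0.668 0.303 0.012]
side tip negative 0.59 [0.5297 0.1934 0.    ]
side tip home 0.78 [0.6246 0.2735 0.    ]
side tip home 0.57 [ 0.5523 -0.2099  0.    ]
side tip stop_a 0.92 [0.6302 0.3413 0.    ]
side tip stop_a 0.77 [0.661  0.2897 0.    ]
side tip stop_a 0.64 [0.6568 0.2102 0.    ]
side tip stop_c 0.92 [0.6302 0.3413 0.    ]
side tip stop_c 0.77 [0.661  0.2897 0.    ]
side tip stop_c 0.64 [0.6568 0.2102 0.    ]
side tip seat 0.91 [ 0.5464 -0.255   0.045 ]
side tip square 0.45 [0.6284 0.3337 0.    ]
side tip lens 0.69 [0.5183 0.3265 0.    ]
side tip lightbox 0.67 [ 0.5435 -0.2416  0.    ]
side tip lightbox 0.61 [ 0.5475 -0.2039  0.    ]
```

```bash
for i in 1 2 3; do python3 -m inch '[[0,0,0,0,0,-8.5,8.5],[0,0,0,0,0,-8.5,8.5],[0,0,0,0,0,-8.5,8.5],[0,0,0,0,0,-8.5,8.5],[0,0,0,0,0,-8.5,8.5]]' 20; done; python3 -m inch '[[0,0,0,0,0,-8.5,8.5],[0,0,0,0,0,-8.5,8.5],[0,0,0,0,0,-8.5,8.5],[0,0,0,0,0,-8.5,8.5],[0,0,0,0,0,-8.5,8.5]]'
```

```text
clock: 2.25
tcp_pos: [0.2051, -0.5372, 0.2313]
orientation: [0.0, 0.849, 0.528, -0.0]
wrist_force: [0.5, 0.1, -0.0]
finger_gap: 0.085
clock: 2.75
tcp_pos: [0.2052, -0.5372, 0.2313]
orientation: [0.0, 0.6, 0.8, -0.0]
wrist_force: [0.1, 0.0, 0.0]
finger_gap: 0.0851
clock: 3.25
tcp_pos: [0.2051, -0.5372, 0.2313]
orientation: [0.0, 0.269, 0.963, -0.0]
wrist_force: [-0.1, 0.2, 0.3]
finger_gap: 0.0849
clock: 3.75
tcp_pos: [0.2052, -0.5372, 0.2313]
orientation: [0.0, -0.098, 0.995, -0.0]
wrist_force: [0.7, 0.6, 1.2]
finger_gap: 0.085
```

```bash
for i in 1 2; do python3 -m inch '[[-3.5,2.23,0,0,0,0,8.5],[-3.5,2.23,0,0,0,0,8.5],[-3.5,2.23,0,0,0,0,8.5],[-3.5,2.23,0,0,0,0,8.5],[-3.5,2.23,0,0,0,0,8.5]]'; done; python3 -m inch '[[0,0,0,0,0,0,8.5],[0,0,0,0,0,0,8.5]]'
python3 - <<'E'
from h import *
s=get_state();p=vision.read_camera('wrist');save(p,'w1')
import pickle;pickle.dump((s,p),open('w1.pkl','wb'))
E
```

```text
clock: 4.25
tcp_pos: [0.3569, -0.3935, 0.2315]
orientation: [0.0, -0.095, 0.995, -0.0]
wrist_force: [1.3, -0.4, 0.5]
finger_gap: 0.0848
clock: 4.75
tcp_pos: [0.5078, -0.2507, 0.2315]
orientation: [0.0, -0.095, 0.995, -0.0]
wrist_force: [0.6, -0.9, 0.2]
finger_gap: 0.0848
clock: 4.95
tcp_pos: [0.5071, -0.2512, 0.2311]
orientation: [-0.0, -0.096, 0.995, -0.0]
wrist_force: [0.4, 0.5, 0.1]
finger_gap: 0.0853
```

View pics/w1.png

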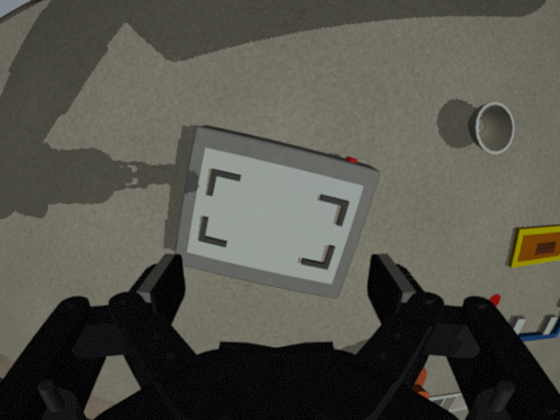

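```bash
cat >> h.py <<'E'
def wpose(s):
    q=s['orientation'];M=np.eye(4);M[:3,:3]=R.from_quat([q[1],q[2],q[3],q[0]]).as_matrix();M[:3,3]=s['tcp_pos'];return M
def wworld(s,p,uv,z):
    uv=np.atleast_2d(np.asarray(uv,float));K=p['mtx'];T=wpose(s)@p['tool_from_camera']
    a=uv-[K[0,2],K[1,2]];r=np.linalg.norm(a,axis=1)+1e-9;th=r/K[0,0]
    d=np.stack([np.sin(th)*a[:,0]/r,-np.sin(th)*a[:,1]/r,-np.cos(th)],1)@T[:3,:3].T
    o=T[:3,3];return o+d*((z-o[2])/d[:,2])[:,None]
def depthworld(s,p):
    vv,uu=np.mgrid[0:420,0:560];K=p['mtx'];T=wpose(s)@p['tool_from_camera']
    a=np.stack([uu-K[0,2],vv-K[1,2]],-1);r=np.linalg.norm(a,axis=-1)+1e-9;t=np.tan(r/K[0,0])
    d=p['depth'].astype(float)
    P=np.stack([t*a[...,0]/r*d,-t*a[...,1]/r*d,-d],-1)
    return P@T[:3,:3].T+T[:3,3]
E
python3 - <<'E'
from h import *
import pickle;s,p=pickle.load(open('w1.pkl','rb'))
P=depthworld(s,p);ok=p['depth']>0
im=p['pixels'].astype(int);g=im.max(2)
vv,uu=np.mgrid[0:420,0:560]
box=cv2.fillPoly(np.zeros((420,560),np.uint8),[np.array([(205,152),(362,186),(330,288),(190,252)])],1)>0
dark=box&(g<95)
print(dark.sum(),'z dark',np.percentile(P[dark&ok][:,2],[5,50,95]),'z white',np.percentile(P[box&(g>140)&ok][:,2],[5,50,95]))
n,lab,st,c=cv2.connectedComponentsWithStats(dark.astype(np.uint8))
for i in range(1,n):
    if st[i,4]>60: print(st[i],wworld(s,p,[c[i]],.051)[0])
keep=np.isin(lab,[i for i in range(1,n) if st[i,4]>100])
q=wworld(s,p,np.stack([uu[keep],vv[keep]],1),.051)
print(cv2.minAreaRect((q[:,:2]*1000).astype(np.float32)))
# box top from depth
m=ok&(P[...,2]>.035)&(P[...,2]<.05)&(uu>170)&(uu<385)&(vv<305)&(vv>110)
q=P[m];print('top',cv2.minAreaRect((q[:,:2]*1000).astype(np.float32)),np.median(q[:,2]))
cv2.imwrite('pics/w1c.png',cv2.resize(p['pixels'][120:310,160:400,::-1],None,fx=3,fy=3,interpolation=cv2.INTER_CUBIC))
for r in tip_of(p,'seat')[:2] if 0 else []: pass
E
```

```text
1214 z dark [0.04535892 0.04967762 0.05096496] z white [0.04324538 0.04440869 0.04556608]
[207 169  34  27 317] [ 0.51342092 -0.3079599   0.051     ]
[319 194  30  32 313] [ 0.51937061 -0.18363621  0.051     ]
[198 216  29  31 291] [ 0.57628394 -0.31068698  0.051     ]
[301 245  34  24 292] [ 0.58143849 -0.18659067  0.051     ]
((547.9698486328125, -247.2200469970703), (146.05581665039062, 81.19515228271484), 87.35659790039062)
top ((548.7188720703125, -246.92221069335938), (200.58151245117188, 160.5620574951172), 87.31621551513672) 0.04422195267850476
```

View pics/w1c.png

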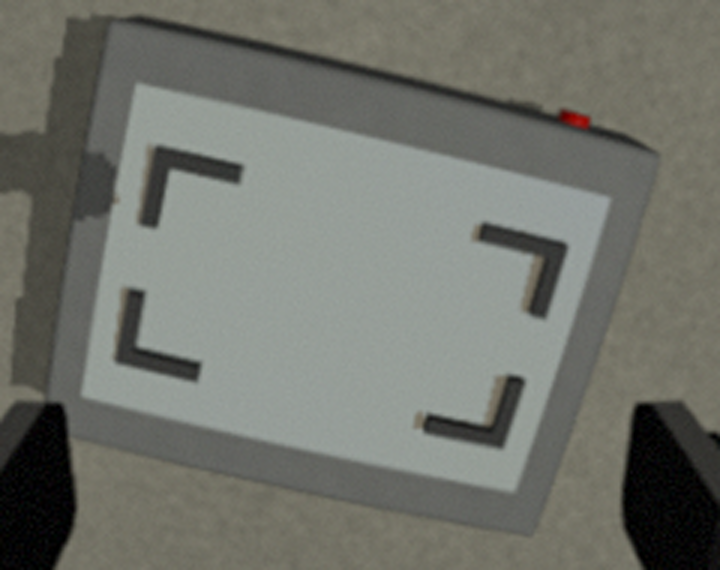

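The light box crop shows the four guides at crop corners (155,150), (565,245), (120,360), (505,440). The fitted outer rectangle is 146x81 mm against 147x81 expected, so the seat is at (0.548,-0.247) with box yaw -2.7°. Next I look at the square and the negative.

```bash
for i in 1 2; do python3 -m inch '[[-1.19,4.37,0,0,0,0,8.5],[-1.19,4.37,0,0,0,0,8.5],[-1.19,4.37,0,0,0,0,8.5],[-1.19,4.37,0,0,0,0,8.5],[-1.19,4.37,0,0,0,0,8.5]]'; done; python3 -m inch '[[0,0,0,0,0,0,8.5],[0,0,0,0,0,0,8.5]]'
python3 - <<'E'
from h import *
s=get_state();p=vision.read_camera('wrist');save(p,'w2')
import pickle;pickle.dump((s,p),open('w2.pkl','wb'))
E
```

```text
clock: 5.5
tcp_pos: [0.5232, -0.0263, 0.2315]
orientation: [0.0, -0.093, 0.996, -0.0]
wrist_force: [1.1, -0.1, -0.4]
finger_gap: 0.0849
clock: 6.0
tcp_pos: [0.5411, 0.1996, 0.2315]
orientation: [0.0, -0.094, 0.996, -0.0]
wrist_force: [1.0, -0.3, -0.3]
finger_gap: 0.0851
clock: 6.2
tcp_pos: [0.5408, 0.1991, 0.2311]
orientation: [-0.0, -0.095, 0.995, -0.0]
wrist_force: [-0.5, -0.9, 0.5]
finger_gap: 0.0849
```

View pics/w2.png

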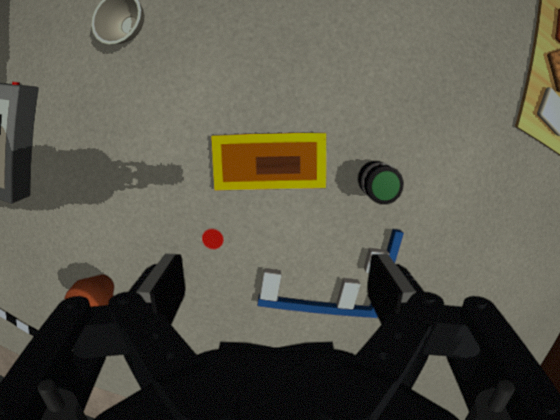

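Run:
```python
from h import *
import pickle;s,p=pickle.load(open('w2.pkl','rb'))
im=p['pixels'];hsv=cv2.cvtColor(im,cv2.COLOR_RGB2HSV)
vv,uu=np.mgrid[0:420,0:560]
yel=(hsv[...,0]<32)&(hsv[...,1]>150)&(hsv[...,2]>60)&(vv>120)&(vv<200)&(uu>200)&(uu<335)
q=wworld(s,p,np.stack([uu[yel],vv[yel]],1),.010)
print('neg',cv2.minAreaRect((q[:,:2]*1000).astype(np.float32)))
blue=(hsv[...,0]>100)&(hsv[...,0]<130)&(hsv[...,1]>130)&(uu>240)&(uu<410)&(vv>220)
q=wworld(s,p,np.stack([uu[blue],vv[blue]],1),.014)
print('blue',blue.sum(),cv2.minAreaRect((q[:,:2]*1000).astype(np.float32)))
cv2.imwrite('pics/w2c.png',cv2.resize(im[215:330,250:415,::-1],None,fx=4.5,fy=4.5,interpolation=cv2.INTER_CUBIC))
P=depthworld(s,p);ok=p['depth']>0
m=ok&(P[...,2]>.02)&(P[...,2]<.05)&(uu>355)&(uu<408)&(vv>155)&(vv<208);print('lens top',P[m&(P[...,2]>.036)].mean(0))
print('neg z',np.median(P[yel&ok][:,2]),'blue z',np.median(P[blue&ok][:,2]))
```

```text
neg ((526.2662963867188, 188.0760498046875), (63.261531829833984, 128.46200561523438), 12.12736701965332)
blue 2360 ((809.0859985351562, 314.8848876953125), (390.8974914550781, 286.981689453125), 23.998584747314453)
lens top [0.5216876  0.31535052 0.04123133]
neg z 0.009197881708550126 blue z 0.0136096040492166
```

View pics/w2c.png

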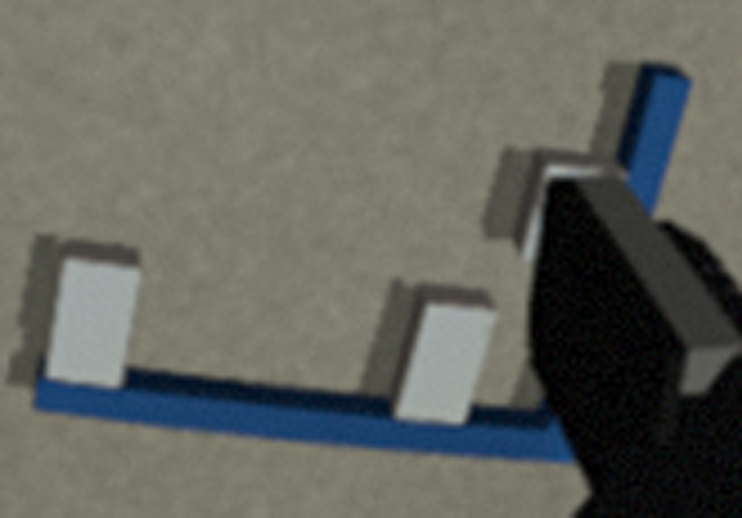

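Run:
```python
from h import *
import pickle;s,p=pickle.load(open('w2.pkl','rb'))
from scipy.optimize import least_squares
c=np.array([(63,257),(140,267),(427,302),(495,310),(548,168),(35,410-24),(687,80),(640,68)],float)
m=np.array([(77,-48),(77,-26),(77,56),(77,78),(30,80),(117,-50),(0,117),(0,105)],float)
q=wworld(s,p,np.stack([250+c[:,0]/4.5-.5,215+c[:,1]/4.5-.5],1),.014)[:,:2]*1000
def T(x): 
    a=x[2];M=np.array([[np.cos(a),-np.sin(a)],[np.sin(a),np.cos(a)]]);return m@M.T+x[:2]
r=least_squares(lambda x:(T(x)-q).ravel(),[580,258,0],loss='soft_l1')
print(r.x,np.degrees(r.x[2]));print((q-T(r.x)).round(1))
a=r.x[2];M=np.array([[np.cos(a),-np.sin(a)],[np.sin(a),np.cos(a)]])
print('home',M@[45,15]+r.x[:2])
for nm,w in (('neg',(526.3,188.1)),('lens',(521.7,315.4))): print(nm,M.T@(np.array(w)-r.x[:2]))
```

```text
[5.83350883e+02 2.50590269e+02 4.74187420e-02] 2.71689378794274
[[-1.6  0.7]
 [-1.5  0.1]
 [-0.5  0.6]
 [ 0.1 -0.7]
 [ 1.4  1.6]
 [ 1.7  0.3]
 [ 1.1 -1. ]
 [-0.5 -4.1]]
home [627.58928613 267.70645145]
neg [-59.94885441 -59.71575842]
lens [-58.50953981  67.65919349]
```

```bash
python3 -m inch '[[3.7,-0.45,0,0,0,-1.1,6],[3.7,-0.45,0,0,0,0,6],[0,0,4.5,0,0,0,6],[0,0,4.5,0,0,0,6],[0,0,4.5,0,0,0,6]]' 20;  python3 -m inch '[[0,0,4.5,0,0,0,6],[0,0,2.5,0,0,0,6],[0,0,1,0,0,0,6],[0,0,0,0,0,0,6],[0,0,0,0,0,0,6]]'
python3 - <<'E'
from h import *
s=get_state();p=vision.read_camera('wrist');save(p,'w3');print(s['tcp_pos'],s['wrist_force'])
p=vision.read_camera('side');save(p,'s3');cv2.imwrite('pics/s3c.png',cv2.resize(p['pixels'][120:240,180:340,::-1],None,fx=4.5,fy=4.5,interpolation=cv2.INTER_CUBIC))
E
```

```text
clock: 6.75
tcp_pos: [0.4706, 0.1737, 0.096]
orientation: [0.001, -0.103, 0.995, -0.0]
wrist_force: [0.9, 0.2, 0.5]
finger_gap: 0.0602
clock: 7.25
tcp_pos: [0.4715, 0.1754, 0.0176]
orientation: [0.001, -0.104, 0.995, -0.0]
wrist_force: [-0.6, 0.2, 0.1]
finger_gap: 0.0597
[0.47145172 0.17536533 0.01759616] [-0.57155827  0.21170754  0.06617103]
```

View pics/w3.png

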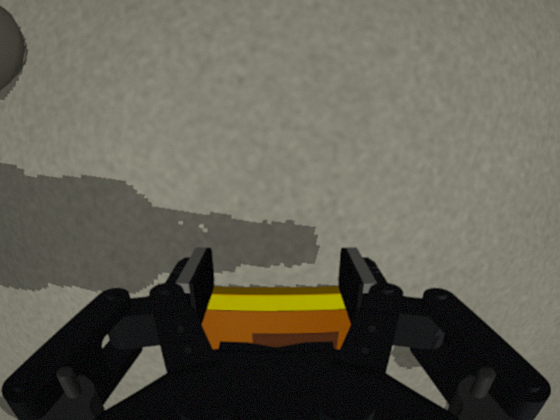

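View pics/s3c.png

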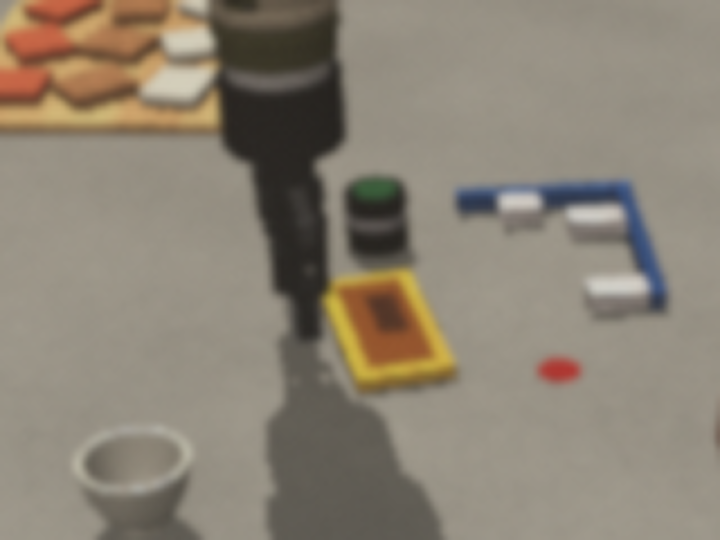

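The wrist view shows the negative's near edge at (275,298) just ahead of both fingers. The side view shows the fingers just on its -x side, clear of it. I probe down for the table.

```bash
python3 -m inch '[[0,0,0.6,0,0,0,6],[0,0,0.3,0,0,0,6],[0,0,0,0,0,0,6]]';python3 -m inch '[[0,0,0.3,0,0,0,6],[0,0,0,0,0,0,6]]';python3 -m inch '[[0,0,0.2,0,0,0,6],[0,0,0,0,0,0,6]]'
```

```text
clock: 7.65
tcp_pos: [0.4698, 0.1761, 0.0071]
orientation: [-0.0, -0.105, 0.995, -0.0]
wrist_force: [0.3, -0.1, 0.1]
finger_gap: 0.06
clock: 7.85
tcp_pos: [0.4699, 0.1761, 0.0039]
orientation: [-0.0, -0.105, 0.995, -0.0]
wrist_force: [-0.9, 0.3, 0.6]
finger_gap: 0.06
clock: 8.05
tcp_pos: [0.4699, 0.176, 0.002]
orientation: [-0.0, -0.105, 0.995, -0.0]
wrist_force: [0.8, 0.1, -0.2]
finger_gap: 0.0598
```

```bash
python3 -m inch '[[0,0,0.2,0,0,0,6],[0,0,0,0,0,0,6]]';python3 -m inch '[[0,0,0.2,0,0,0,6],[0,0,0,0,0,0,6]]'; python3 -m inch '[[0,0,0.1,0,0,0,6],[0,0,0,0,0,0,6]]'
```

```text
clock: 8.25
tcp_pos: [0.47, 0.176, 0.0]
orientation: [-0.0, -0.105, 0.995, -0.0]
wrist_force: [-0.1, 0.0, -0.2]
finger_gap: 0.0599
clock: 8.45
tcp_pos: [0.4699, 0.176, -0.002]
orientation: [-0.0, -0.105, 0.995, -0.0]
wrist_force: [0.1, 0.3, -0.8]
finger_gap: 0.0599
clock: 8.65
tcp_pos: [0.4701, 0.176, -0.0028]
orientation: [-0.0, -0.105, 0.995, -0.0]
wrist_force: [-0.5, 0.4, -0.6]
finger_gap: 0.0598
```

```bash
python3 -m inch '[[0,0,0.1,0,0,0,6],[0,0,0,0,0,0,6]]';python3 -m inch '[[0,0,0.1,0,0,0,6],[0,0,0,0,0,0,6]]'; python3 -m inch '[[0,0,0.1,0,0,0,6],[0,0,0,0,0,0,6]]'
```

```text
clock: 8.85
tcp_pos: [0.4701, 0.176, -0.0038]
orientation: [-0.0, -0.105, 0.995, -0.0]
wrist_force: [-1.0, 0.2, 0.9]
finger_gap: 0.0599
clock: 9.05
tcp_pos: [0.4701, 0.176, -0.0048]
orientation: [-0.0, -0.105, 0.995, -0.0]
wrist_force: [-0.0, -0.3, 0.1]
finger_gap: 0.06
clock: 9.25
tcp_pos: [0.4701, 0.1761, -0.0051]
orientation: [0.0, -0.105, 0.995, -0.0]
wrist_force: [-2.6, -1.2, 6.8]
finger_gap: 0.0601
```

```bash
python3 -m inch '[[0,0,-0.32,0,0,0,6],[-0.5,0,0,0,0,0,6],[-0.5,0,0,0,0,0,6],[-0.5,0,0,0,0,0,6],[-0.5,0,0,0,0,0,6]]';python3 -m inch '[[-0.5,0,0,0,0,0,6],[0,0,0,0,0,0,6]]'
python3 - <<'E'
from h import *
s=get_state();p=vision.read_camera('wrist');save(p,'w4');print(s['tcp_pos'],s['wrist_force'])
E
```

```text
clock: 9.75
tcp_pos: [0.4895, 0.1802, -0.0028]
orientation: [-0.001, -0.105, 0.995, -0.0]
wrist_force: [-1.6, -0.9, 0.6]
finger_gap: 0.0601
clock: 9.95
tcp_pos: [0.4956, 0.1814, -0.0026]
orientation: [0.0, -0.105, 0.995, 0.0]
wrist_force: [0.2, 0.7, -0.9]
finger_gap: 0.0602
[ 0.49559789  0.18143892 -0.00263916] [ 0.1871112   0.72117462 -0.90243099]
```

View pics/w4.png

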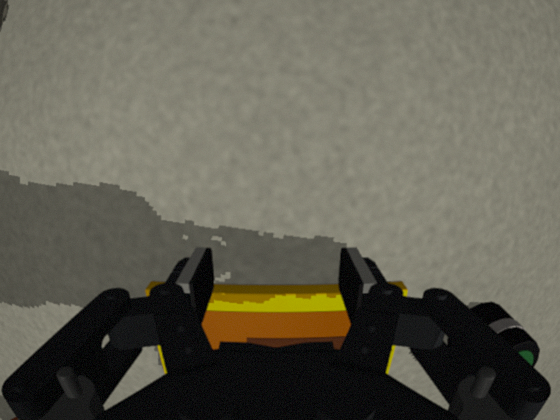

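The wrist view shows the frame edge horizontal at row 287 and centred between the fingers (148–408). The lens at (505,335) is clear. Pushing with a turn.

```bash
python3 -m inch '[[-0.5,0,0,0,0,0.9,6],[-0.5,0,0,0,0,0.9,6],[-0.5,0,0,0,0,1,6],[-0.5,0,0,0,0,1,6],[-0.5,0,0,0,0,0.9,6]]';python3 -m inch '[[-0.5,0,0,0,0,0.9,6],[-0.5,0,0,0,0,1,6],[-0.5,0,0,0,0,1,6],[-0.5,0,0,0,0,0.9,6],[-0.5,0,0,0,0,0.9,6]]'
python3 - <<'E'
from h import *
s=get_state();p=vision.read_camera('scene');save(p,'s5');print(s['tcp_pos'],s['wrist_force'])
import pickle
cv2.imwrite('pics/s5c.png',cv2.resize(p['pixels'][170:310,300:480,::-1],None,fx=4,fy=4,interpolation=cv2.INTER_CUBIC))
q=s['orientation'];yaw=2*np.arctan2(q[2],q[1]);a=.0474
M=np.array([[np.cos(a),-np.sin(a)],[np.sin(a),np.cos(a)]])
print('sq frame',M.T@(s['tcp_pos'][:2]*1000-[583.4,250.6]),np.degrees(yaw))
E
```

```text
clock: 10.5
tcp_pos: [0.5197, 0.1857, -0.0026]
orientation: [0.0, -0.063, 0.998, -0.0]
wrist_force: [-1.1, -0.2, -0.8]
finger_gap: 0.0599
clock: 11.0
tcp_pos: [0.5445, 0.188, -0.0026]
orientation: [0.0, -0.022, 1.0, -0.0]
wrist_force: [-1.3, -0.5, -0.1]
finger_gap: 0.0603
[ 0.54448659  0.18802181 -0.00255921] [-1.2932222  -0.47013269 -0.08369072]
sq frame [-41.83479589 -60.6641002 ] 182.52549673174275
```

View pics/s5c.png

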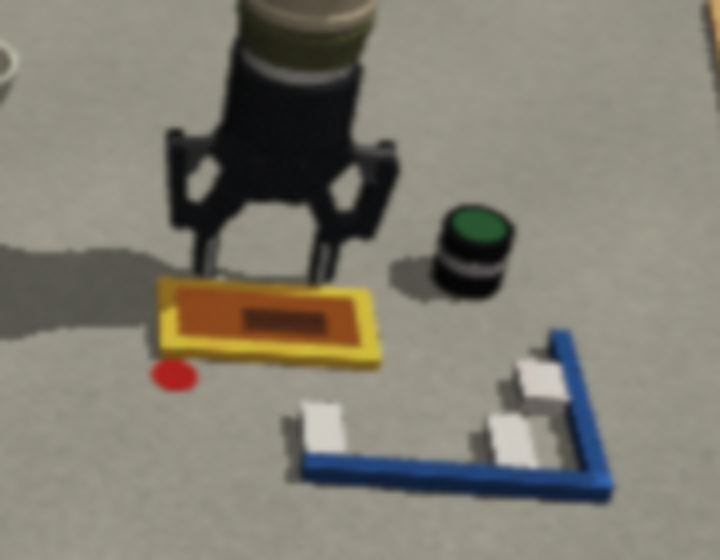

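The scene crop shows the negative square to the L, with both fingers at (205,270) and (325,275) on its near edge. Its far edge is at row 360 and stop_a at row 405. Straight push next.

```bash
python3 -m inch '[[-0.7,0,0,0,0,0,6],[-0.7,0,0,0,0,0,6],[-0.7,0,0,0,0,0,6],[-0.7,0,0,0,0,0,6],[-0.6,0,0,0,0,0,6]]'
cat > look.py <<'E'
from h import *
import sys
s=get_state();p=vision.read_camera('scene')
cv2.imwrite('pics/%s.png'%sys.argv[1],cv2.resize(p['pixels'][170:310,300:480,::-1],None,fx=4,fy=4,interpolation=cv2.INTER_CUBIC))
q=s['orientation'];yaw=2*np.arctan2(q[2],q[1]);a=.0474
M=np.array([[np.cos(a),-np.sin(a)],[np.sin(a),np.cos(a)]])
print(s['tcp_pos'],s['wrist_force'],'sq frame',M.T@(s['tcp_pos'][:2]*1000-[583.4,250.6]),np.degrees(yaw))
hsv=cv2.cvtColor(p['pixels'],cv2.COLOR_RGB2HSV)
m=(hsv[...,0]<32)&(hsv[...,1]>150)&(hsv[...,2]>60);m[:170]=0;m[310:]=0;m[:,:310]=0;m[:,470:]=0
n,lab,st,c=cv2.connectedComponentsWithStats(m.astype(np.uint8));i=1+np.argmax(st[1:,4])
v,u=np.nonzero(lab==i)
w=np.array([world(p,x,y,z=.01)[:2] for x,y in zip(u,v)])*1000
r=cv2.minAreaRect(w.astype(np.float32));print(r,'neg sq',M.T@(np.array(r[0])-[583.4,250.6]))
E
python3 look.py s6
```

```text
clock: 11.55
tcp_pos: [0.5788, 0.1895, -0.0025]
orientation: [0.0, -0.023, 1.0, -0.0]
wrist_force: [-1.5, 0.3, 0.1]
finger_gap: 0.0603
[ 0.57882042  0.18953939 -0.00251898] [-1.51259844  0.31361464  0.11680649] sq frame [ -7.46762937 -60.77503323] 182.5958738228172
((623.9559326171875, 191.64312744140625), (70.80484008789062, 130.39337158203125), 2.959184408187866) neg sq [ 37.716872   -60.81228543]
```

View pics/s6.png

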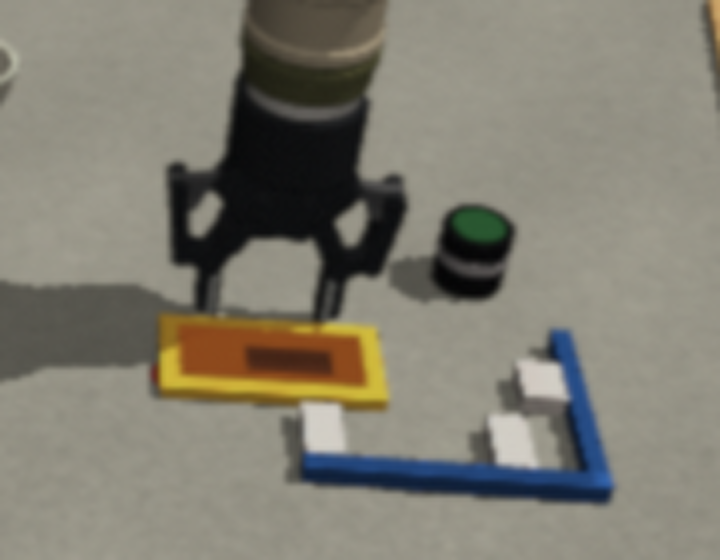

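The scene crop shows the negative's far edge at row 403, a few mm short of stop_a at (325,410), and still parallel. I back off, rise, and go round to its -y end.

```bash
python3 -m inch '[[1.5,0,0,0,0,0,6],[0,0,-4,0,0,0,6],[0,0,-4,0,0,0,4],[-1.95,-3.31,0,0,0,0,4],[-1.95,-3.31,0,0,0,0,4]]'
python3 -m inch '[[-1.95,-3.31,0,0,0,8.17,4],[0,0,0,0,0,8.17,4],[0,0,0,0,0,8.17,4],[0,0,0,0,0,8.17,4],[0,0,0,0,0,8.17,4]]'
python3 -m inch '[[0,0,0,0,0,8.17,4],[0,0,0,0,0,8.17,4],[0,0,0,0,0,8.17,4],[0,0,0,0,0,8.17,4],[0,0,0,0,0,8.17,4]]'
python3 -m inch '[[0,0,0,0,0,8.17,4],[0,0,0,0,0,0,4]]'
python3 look.py s7
python3 - <<'E'
from h import *
s=get_state();p=vision.read_camera('wrist');save(p,'w7')
im=p['pixels'];hsv=cv2.cvtColor(im,cv2.COLOR_RGB2HSV)
import pickle;pickle.dump((s,p),open('w7.pkl','wb'))
E
```

```text
clock: 12.1
tcp_pos: [0.6072, 0.1249, 0.0801]
orientation: [0.003, -0.024, 1.0, 0.0]
wrist_force: [-0.2, 0.4, 0.4]
finger_gap: 0.0397
clock: 12.6
tcp_pos: [0.6266, 0.092, 0.0776]
orientation: [0.0, 0.331, 0.944, 0.0]
wrist_force: [-0.5, -0.2, -0.4]
finger_gap: 0.0401
clock: 13.1
tcp_pos: [0.6266, 0.0922, 0.0777]
orientation: [0.0, 0.639, 0.769, 0.0]
wrist_force: [0.1, -0.3, 0.1]
finger_gap: 0.04
clock: 13.3
tcp_pos: [0.6265, 0.0923, 0.0777]
orientation: [0.0, 0.69, 0.724, 0.0]
wrist_force: [-0.1, 0.1, 0.4]
finger_gap: 0.0399
[0.62651516 0.09225547 0.0776907 ] [-0.12195034  0.08292983  0.41354731] sq frame [  35.56401246 -160.20957482] 92.70559650001191
((626.2962646484375, 191.9740447998047), (69.86500549316406, 130.3626708984375), 2.3601672649383545) neg sq [ 40.07025505 -60.59262995]
```

View pics/w7.png

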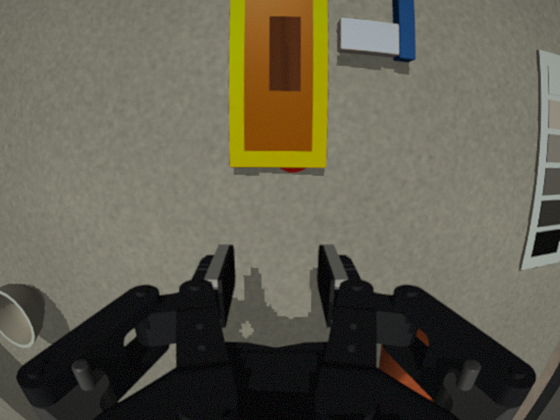

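Run:
```python
from h import *
import pickle;s,p=pickle.load(open('w7.pkl','rb'))
a=.0474
M=np.array([[np.cos(a),-np.sin(a)],[np.sin(a),np.cos(a)]])
f=lambda uv,z:(M.T@(wworld(s,p,[uv],z)[0][:2]*1000-[583.4,250.6])).round(1)
print('neg corners',f((230,167),.01),f((327,167),.01),f((231,20),.01),f((328,20),.01))
print('stop a',f((341,18),.014),f((339,52),.014))
```

```text
neg corners [   6.  -124.7] [  69.5 -124.5] [  6.9 -27.5] [ 69.1 -27. ]
stop a [ 76.8 -26.2] [ 75.3 -49.5]
```

```bash
python3 -m inch '[[0,0,4,0,0,0,4],[0,0,3,0,0,0,4],[0,0,0.7,0,0,0,4],[0,0,0,0,0,0,4],[1,0,0,0,0,0,4]]'
python3 -m inch '[[0.8,0,0,0,0,0,4],[0.6,0,0,0,0,0,4],[0.8,0,0,0,0,0,4],[0.8,0,0,0,0,0,4],[0,0,0,0,0,0,4]]'
python3 look.py s8
```

```text
clock: 13.9
tcp_pos: [0.6261, 0.1017, 0.0011]
orientation: [0.0, 0.69, 0.724, 0.0]
wrist_force: [0.6, 0.0, 0.4]
finger_gap: 0.0402
clock: 14.4
tcp_pos: [0.624, 0.1338, 0.0006]
orientation: [-0.0, 0.689, 0.724, 0.0]
wrist_force: [-0.2, -0.5, 0.1]
finger_gap: 0.0399
[6.23985049e-01 1.33803643e-01 5.92279074e-04] [-0.23923324 -0.52839539  0.07567523] sq frame [  35.00539045 -118.58818633] 92.8298285483763
((625.0922241210938, 211.2657470703125), (69.70597076416016, 128.3168182373047), 2.5249311923980713) neg sq [ 39.78165117 -41.26554538]
```

View pics/s8.png

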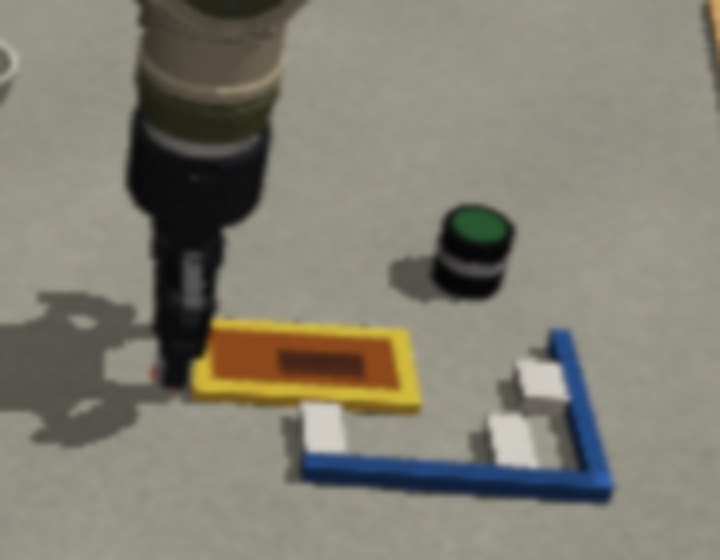

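The negative slides parallel, with the fingers at (180,375) on its -y end and its far end at column 415. Continuing.

```bash
python3 -m inch '[[0.8,0,0,0,0,0,4],[0.8,0,0,0,0,0,4],[0.8,0,0,0,0,0,4],[0.8,0,0,0,0,0,4],[0.8,0,0,0,0,0,4]]'
python3 -m inch '[[0.6,0,0,0,0,0,4],[0.4,0,0,0,0,0,4],[0.2,0,0,0,0,0,4],[0,0,0,0,0,0,4]]'
python3 look.py s9
python3 - <<'E'
from h import *
s=get_state();p=vision.read_camera('wrist');save(p,'w9')
import pickle;pickle.dump((s,p),open('w9.pkl','wb'))
E
```

```text
clock: 14.95
tcp_pos: [0.622, 0.173, 0.0003]
orientation: [-0.0, 0.69, 0.724, -0.0]
wrist_force: [0.5, -1.1, -0.5]
finger_gap: 0.0397
clock: 15.35
tcp_pos: [0.6216, 0.1847, 0.0005]
orientation: [-0.0, 0.69, 0.724, 0.0]
wrist_force: [-1.4, 0.2, -0.4]
finger_gap: 0.04
[6.21595596e-01 1.84653662e-01 5.15026111e-04] [-1.40113139  0.23241414 -0.36783362] sq frame [ 35.02800932 -67.68206286] 92.7560135534127
((622.6627197265625, 262.6224670410156), (70.03602600097656, 130.05149841308594), 2.5239219665527344) neg sq [39.7882726  10.14860767]
```

View pics/s9.png

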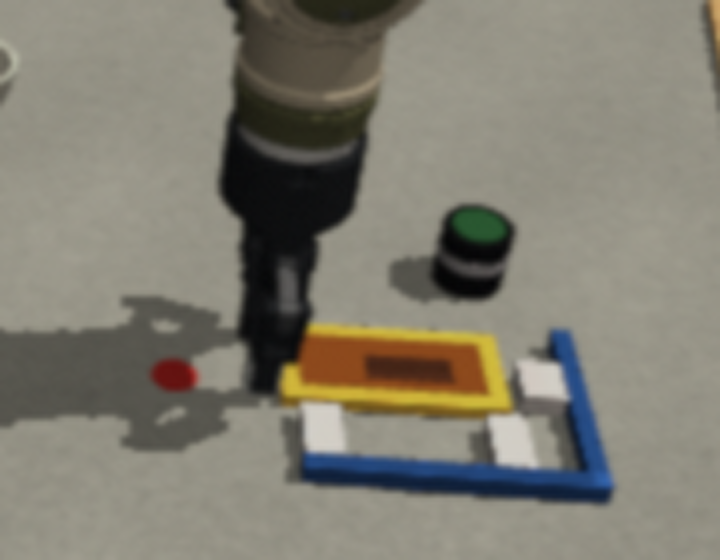

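View pics/w9.png

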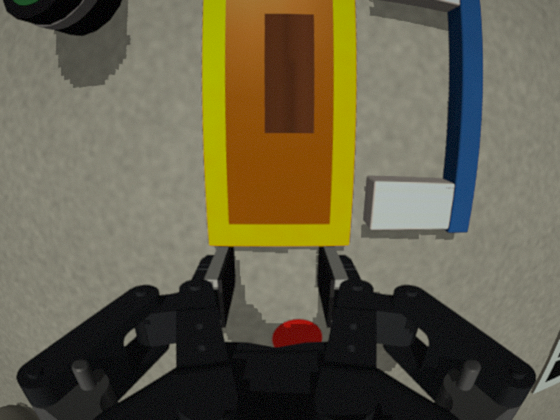

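The wrist view shows the negative straight, with its end at row 243 and stop_a's face at column 368 just to its right. The last few mm go by force.

```bash
python3 -m inch '[[0.2,0,0,0,0,0,4],[0.2,0,0,0,0,0,4],[0,0,0,0,0,0,4]]'
python3 -m inch '[[0.1,0,0,0,0,0,4],[0,0,0,0,0,0,4]]'
python3 -m inch '[[0.1,0,0,0,0,0,4],[0,0,0,0,0,0,4]]'
```

```text
clock: 15.75
tcp_pos: [0.6215, 0.1882, 0.0006]
orientation: [0.0, 0.69, 0.724, 0.0]
wrist_force: [0.2, -0.1, 0.5]
finger_gap: 0.0398
clock: 15.95
tcp_pos: [0.6215, 0.1892, 0.0006]
orientation: [0.0, 0.69, 0.724, 0.0]
wrist_force: [-0.0, -0.9, 0.3]
finger_gap: 0.0401
clock: 16.15
tcp_pos: [0.6215, 0.1902, 0.0006]
orientation: [0.0, 0.69, 0.724, 0.0]
wrist_force: [0.7, -1.0, 0.3]
finger_gap: 0.0402
```

```bash
for i in 1 2 3; do python3 -m inch '[[0.1,0,0,0,0,0,4],[0,0,0,0,0,0,4]]'; done; python3 look.py s10
```

```text
clock: 16.35
tcp_pos: [0.6214, 0.1913, 0.0005]
orientation: [0.0, 0.69, 0.724, 0.0]
wrist_force: [-0.3, -2.0, 1.4]
finger_gap: 0.04
clock: 16.55
tcp_pos: [0.6213, 0.1923, 0.0005]
orientation: [0.0, 0.69, 0.724, 0.0]
wrist_force: [0.3, -0.9, 0.8]
finger_gap: 0.0399
clock: 16.75
tcp_pos: [0.6213, 0.1924, 0.0005]
orientation: [0.001, 0.69, 0.724, -0.001]
wrist_force: [0.1, -5.3, 2.6]
finger_gap: 0.0402
[6.21251917e-01 1.92394594e-01 5.20132935e-04] [ 0.14972241 -5.26802969  2.566942  ] sq frame [ 35.05149994 -59.93354084] 92.70335868675105
((622.334228515625, 270.329345703125), (69.6427230834961, 128.07382202148438), 2.967719316482544) neg sq [39.82531961 17.86239485]
```

View pics/s10.png

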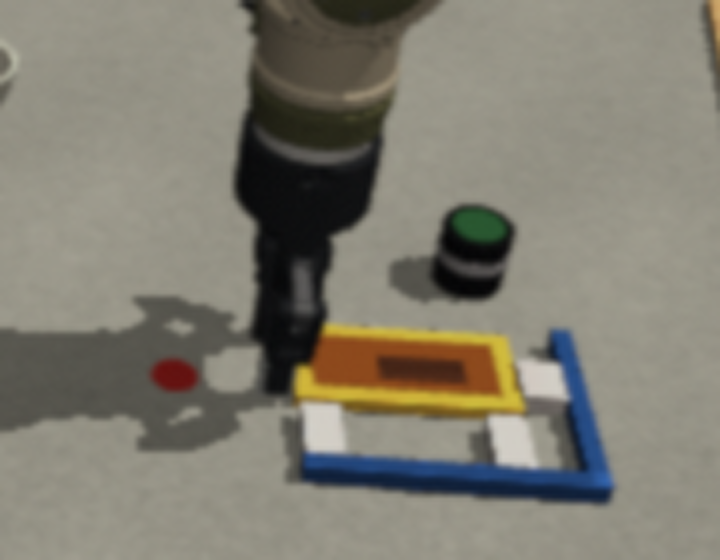

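Force rose to 5 N at TCP y -60 in the square frame, and the crop shows the far end at (520,405) against stop_c, so it touches stop_c. Now I go round to the long side for the +x seat.

```bash
python3 -m inch '[[-1.6,0,0,0,0,0,4],[0,0,-4,0,0,0,4],[0,0,-4,0,0,0,5],[4.15,-2.31,0,0,0,0,5],[4.15,-2.31,0,0,0,0,5]]'
python3 -m inch '[[0,0,0,0,0,-8.17,5],[0,0,0,0,0,-8.17,5],[0,0,0,0,0,-8.17,5],[0,0,0,0,0,-8.17,5],[0,0,0,0,0,-8.17,5]]'
python3 -m inch '[[0,0,0,0,0,-8.17,5],[0,0,0,0,0,-8.17,5],[0,0,0,0,0,-8.17,5],[0,0,0,0,0,-8.17,5],[0,0,0,0,0,-8.17,5]]'
python3 -m inch '[[0,0,0,0,0,-8.17,5],[0,0,0,0,0,0,5]]'
python3 look.py s11
python3 - <<'E'
from h import *
s=get_state();p=vision.read_camera('wrist');save(p,'w11')
import pickle;pickle.dump((s,p),open('w11.pkl','wb'))
E
```

```text
clock: 17.3
tcp_pos: [0.5735, 0.2578, 0.0823]
orientation: [0.0, 0.691, 0.723, 0.002]
wrist_force: [-0.1, -0.5, -1.6]
finger_gap: 0.0501
clock: 17.8
tcp_pos: [0.5716, 0.2578, 0.0802]
orientation: [-0.001, 0.391, 0.92, 0.0]
wrist_force: [0.3, -0.2, -0.1]
finger_gap: 0.0497
clock: 18.3
tcp_pos: [0.5716, 0.2576, 0.0801]
orientation: [-0.0, 0.046, 0.999, 0.0]
wrist_force: [0.1, 0.8, -0.0]
finger_gap: 0.05
clock: 18.5
tcp_pos: [0.5716, 0.2576, 0.0802]
orientation: [-0.0, -0.023, 1.0, 0.0]
wrist_force: [-0.2, 1.2, -0.4]
finger_gap: 0.05
[0.5716417  0.25763965 0.08015898] [-0.22852554  1.18002117 -0.43976528] sq frame [-11.41153602   7.58887428] 182.62158239874367
((621.494873046875, 269.3373107910156), (71.39888763427734, 130.02532958984375), 2.8905327320098877) neg sq [38.93990203 16.91124471]
```

View pics/w11.png

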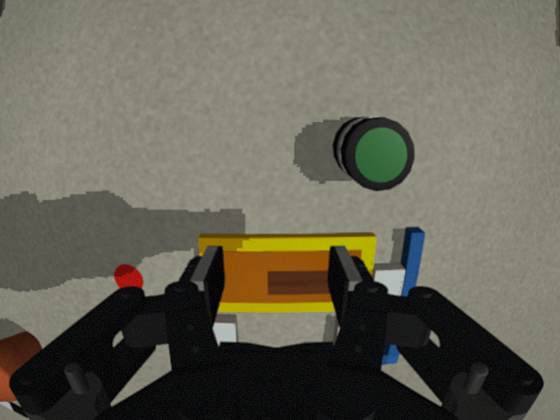

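View pics/s11.png

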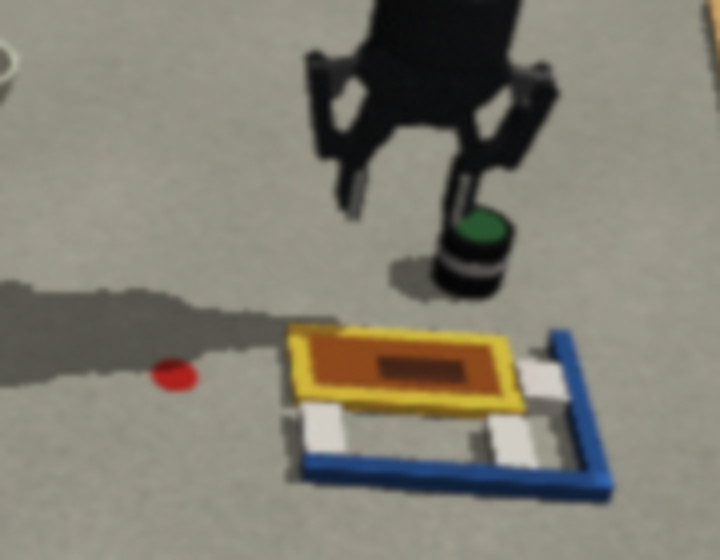

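Run:
```python
from h import *
import pickle;s,p=pickle.load(open('w11.pkl','rb'))
a=.0474
M=np.array([[np.cos(a),-np.sin(a)],[np.sin(a),np.cos(a)]])
f=lambda uv,z:(M.T@(wworld(s,p,[uv],z)[0][:2]*1000-[583.4,250.6])).round(1)
print('neg edge',f((198,236),.01),f((376,234),.01),'lens top',f((381,155),.042),f((381,190),.042),'stopc',f((375,268),.014))
```

```text
neg edge [  3.2 -47.4] [ 2.7 80.2] lens top [-58.1  68.7] [-37.4  70.1] stopc [28.1 81. ]
```

The wrist view shows the near edge at row 235, square x about 3–5 mm, and the lens at (380,155), square (-58,69), clear of the right finger. I back off 5 mm, descend and push.

```bash
python3 -m inch '[[0.5,0,0,0,0,0,5],[0,0,4,0,0,0,5],[0,0,3,0,0,0,5],[0,0,1,0,0,0,5],[0,0,0,0,0,0,5]]'
python3 -m inch '[[-0.3,0,0,0,0,0,5],[-0.3,0,0,0,0,0,5],[-0.3,0,0,0,0,0,5],[-0.2,0,0,0,0,0,5],[0,0,0,0,0,0,5]]'
python3 -m inch '[[-0.2,0,0,0,0,0,5],[-0.2,0,0,0,0,0,5],[0,0,0,0,0,0,5]]'
python3 look.py s12
```

```text
clock: 19.1
tcp_pos: [0.5656, 0.2574, -0.0006]
orientation: [-0.001, -0.022, 1.0, -0.0]
wrist_force: [0.2, 0.1, 0.9]
finger_gap: 0.0503
clock: 19.6
tcp_pos: [0.5783, 0.2583, 0.0008]
orientation: [0.0, -0.023, 1.0, 0.0]
wrist_force: [0.1, 0.2, 0.5]
finger_gap: 0.0498
clock: 19.9
tcp_pos: [0.582, 0.2584, 0.0004]
orientation: [0.0, -0.023, 1.0, -0.0]
wrist_force: [-1.2, -0.7, 0.4]
finger_gap: 0.05
[5.82011910e-01 2.58365883e-01 3.59717171e-04] [-1.19356745 -0.69324583  0.43544727] sq frame [-1.01856565  7.82293157] 182.59767937963613
((627.07177734375, 269.6335144042969), (71.23369598388672, 130.10260009765625), 2.6927649974823) neg sq [44.52457731 16.94286935]
```

```bash
for i in 1 2 3 4; do python3 -m inch '[[-0.1,0,0,0,0,0,5],[0,0,0,0,0,0,5]]'; done; python3 look.py s13
```

```text
clock: 20.15
tcp_pos: [0.5828, 0.2584, 0.0004]
orientation: [-0.0, -0.023, 1.0, -0.0]
wrist_force: [-1.8, -0.4, 1.3]
finger_gap: 0.0496
clock: 20.35
tcp_pos: [0.5839, 0.2584, 0.0004]
orientation: [0.0, -0.023, 1.0, -0.0]
wrist_force: [-0.7, 0.3, 0.8]
finger_gap: 0.0502
clock: 20.55
tcp_pos: [0.5842, 0.2585, 0.0003]
orientation: [-0.001, -0.023, 1.0, -0.0]
wrist_force: [-4.0, 0.3, 1.2]
finger_gap: 0.0502
clock: 20.75
tcp_pos: [0.5843, 0.2586, 0.0003]
orientation: [-0.001, -0.023, 1.0, -0.0]
wrist_force: [-6.2, 0.4, 4.5]
finger_gap: 0.0501
[5.84335873e-01 2.58556822e-01 2.56029799e-04] [-6.2335641   0.42007237  4.49909098] sq frame [1.31183379 7.90354183] 182.61636423042626
((629.5211181640625, 270.01031494140625), (70.87628173828125, 129.9600067138672), 1.8111134767532349) neg sq [46.98902077 17.20319139]
```

View pics/s13.png

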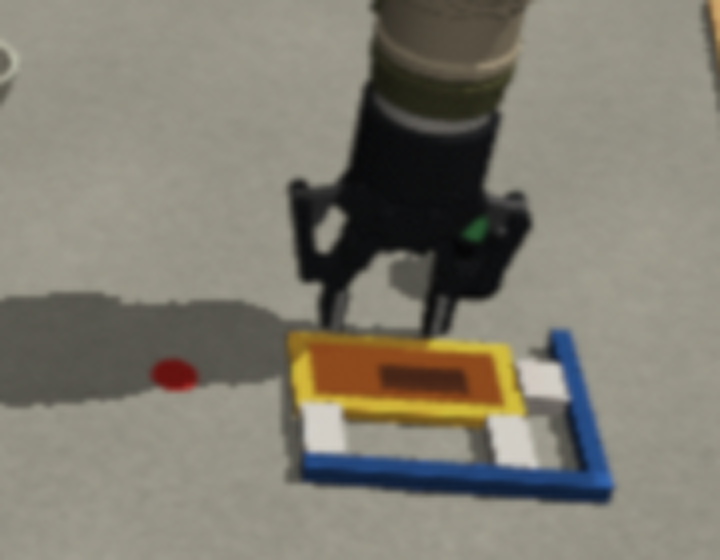

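Force is 6 N against the stops, and the crop shows the negative meeting stop_a (325,410), stop_b (510,420) and stop_c (525,380). TCP geometry agrees with home to within 1 mm. I rise to check from above, turned for the grip.

```bash
python3 -m inch '[[1.2,0,0,0,0,0,5],[0,0,-5,0,0,0,5],[0,0,-5,0,0,0,8],[-2.78,0.36,-3,0,0,0,8],[-2.79,0.36,-3,0,0,0,8]]'
python3 -m inch '[[0,0,0,0,0,8.17,8],[0,0,0,0,0,8.17,8],[0,0,0,0,0,8.17,8],[0,0,0,0,0,8.17,8],[0,0,0,0,0,8.17,8]]'
python3 -m inch '[[0,0,0,0,0,8.17,8],[0,0,0,0,0,8.17,8],[0,0,0,0,0,8.17,8],[0,0,0,0,0,8.17,8],[0,0,0,0,0,8.17,8]]'
python3 -m inch '[[0,0,0,0,0,8.17,8],[0,0,0,0,0,0,8],[0,0,0,0,0,0,8]]'
python3 look.py s14
python3 - <<'E'
from h import *
s=get_state();p=vision.read_camera('wrist');save(p,'w14')
import pickle;pickle.dump((s,p),open('w14.pkl','wb'))
cv2.imwrite('pics/w14c.png',cv2.resize(p['pixels'][100:320,180:400,::-1],None,fx=2.7,fy=2.7,interpolation=cv2.INTER_CUBIC))
E
```

```text
clock: 21.3
tcp_pos: [0.6308, 0.2681, 0.1638]
orientation: [0.002, -0.023, 1.0, 0.0]
wrist_force: [1.6, -0.5, -0.7]
finger_gap: 0.0802
clock: 21.8
tcp_pos: [0.6302, 0.2677, 0.1607]
orientation: [0.001, 0.33, 0.944, 0.0]
wrist_force: [0.2, 0.4, 0.8]
finger_gap: 0.0798
clock: 22.3
tcp_pos: [0.6302, 0.2678, 0.1607]
orientation: [0.001, 0.639, 0.769, 0.001]
wrist_force: [-0.3, 0.1, -0.6]
finger_gap: 0.0799
clock: 22.6
tcp_pos: [0.6297, 0.2677, 0.1606]
orientation: [0.0, 0.689, 0.725, 0.0]
wrist_force: [-0.4, 0.9, -0.0]
finger_gap: 0.0803
[0.62973506 0.26774824 0.16058627] [-0.35765226  0.92674618 -0.01158165] sq frame [47.09553893 14.9335219 ] 92.91819183945185
((630.0728759765625, 269.7850646972656), (69.27511596679688, 130.28567504882812), 2.2074170112609863) neg sq [47.529486   16.95205062]
```

View pics/w14.png

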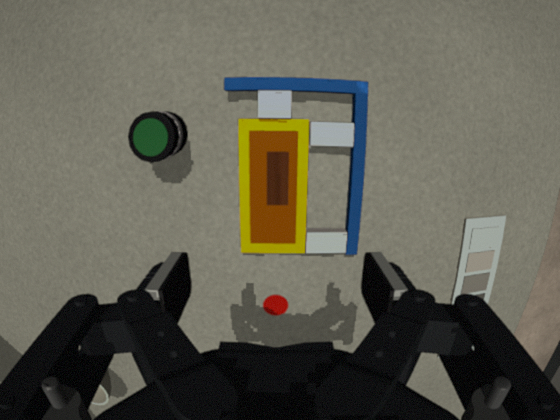

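View pics/w14c.png

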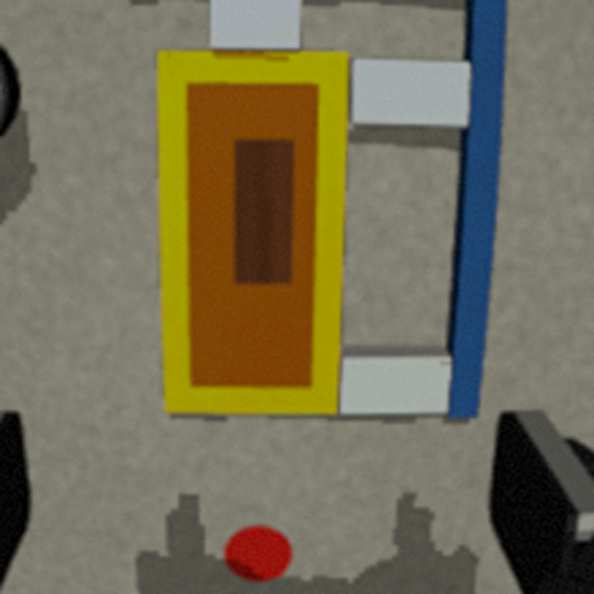

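View pics/s14.png

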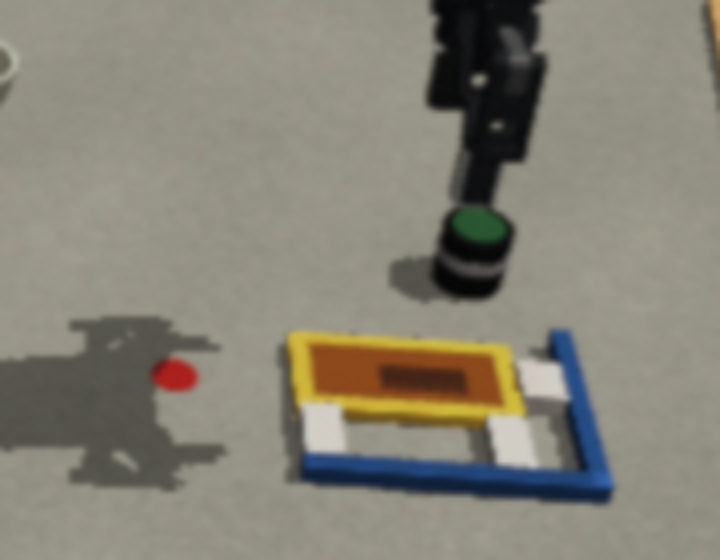

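Run:
```python
from h import *
import pickle;s,p=pickle.load(open('w14.pkl','rb'))
a=.0474
M=np.array([[np.cos(a),-np.sin(a)],[np.sin(a),np.cos(a)]])
f=lambda uv,z:(M.T@(wworld(s,p,[(180+uv[0]/2.7-.5,100+uv[1]/2.7-.5)],z)[0][:2]*1000-[583.4,250.6])).round(1)
print('neg corners',f((158,50),.01),f((349,51),.01),f((340,413),.01),f((166,413),.01))
print('stop b',f((353,58),.014),f((350,125),.014),'a',f((344,356),.014),f((340,414),.014),'c',f((211,48),.014),f((300,49),.014))
im=p['pixels'];hsv=cv2.cvtColor(im,cv2.COLOR_RGB2HSV);vv,uu=np.mgrid[0:420,0:560]
yel=(hsv[...,0]<32)&(hsv[...,1]>150)&(hsv[...,2]>60)&(vv>110)&(vv<262)&(uu>230)&(uu<315)
q=wworld(s,p,np.stack([uu[yel],vv[yel]],1),.010)
r=cv2.minAreaRect((q[:,:2]*1000).astype(np.float32));print('neg',r,M.T@(np.array(r[0])-[583.4,250.6]))
```

```text
neg corners [13.8 81.6] [76.8 81.3] [ 77.  -47.4] [ 13.5 -47.6]
stop b [77.7 79.1] [77.1 57. ] a [ 77.2 -23.7] [ 76.6 -46. ] c [31.5 82.1] [60.4 81.8]
neg ((627.4879150390625, 269.2072448730469), (63.13078308105469, 128.7137908935547), 2.54013729095459) [44.92005001 16.49736105]
```

Projected edges against stop faces: x gaps are under 0.5 mm at both stops, about 0.5 mm at stop_c, and the angle is within 0.2°. It is flush, so I descend for the grip.

```bash
python3 -m inch '[[0.16,-0.28,0,0,0,0.3,8],[0,0,4.5,0,0,0,8],[0,0,4.5,0,0,0,8],[0,0,4,0,0,0,8],[0,0,1.5,0,0,0,8]]' 30
python3 -m inch '[[0,0,1,0,0,0,8],[0,0,0.5,0,0,0,8],[0,0,0.4,0,0,0,8],[0,0,0,0,0,0,8]]'
python3 look.py s15
python3 - <<'E'
from h import *
p=vision.read_camera('wrist');save(p,'w15')
E
```

```text
clock: 23.2
tcp_pos: [0.6228, 0.2683, 0.0107]
orientation: [-0.002, 0.692, 0.722, -0.003]
wrist_force: [-0.7, -0.4, 0.2]
finger_gap: 0.0799
clock: 23.6
tcp_pos: [0.6273, 0.2695, -0.0022]
orientation: [0.001, 0.692, 0.722, 0.001]
wrist_force: [-0.2, -0.2, -0.9]
finger_gap: 0.0802
[ 0.62730488  0.26951592 -0.00223723] [-0.22975648 -0.19080505 -0.86760566] sq frame [44.75184518 16.81436522] 92.43548834206152
((630.4138793945312, 241.08262634277344), (70.39302825927734, 72.3094253540039), 2.3791513442993164) neg sq [ 46.51012023 -11.73430754]
```

View pics/s15.png

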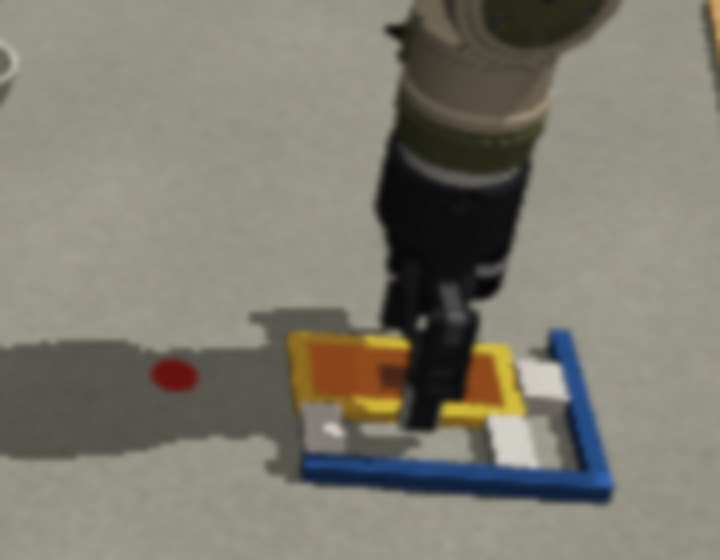

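View pics/w15.png

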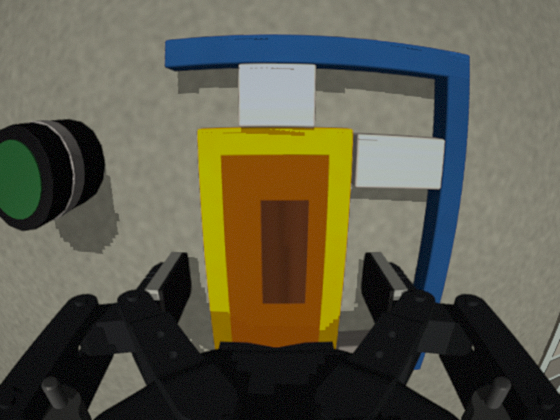

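The fingers straddle the plate at (175,280) and (380,280), and the far finger is in the opening between the stops. Closing.

```bash
python3 -m inch '[[0,0,0.2,0,0,0,8],[0,0,0,0,0,0,5.5],[0,0,0,0,0,0,5.5],[0,0,0,0,0,0,5.5],[0,0,0,0,0,0,5.5]]' 35
python3 -m inch '[[0,0,0,0,0,0,5.5],[0,0,0,0,0,0,5.5]]' 40
```

```text
clock: 24.2
tcp_pos: [0.6266, 0.2693, -0.0049]
orientation: [0.0, 0.692, 0.722, 0.0]
wrist_force: [-1.0, 0.5, 5.6]
finger_gap: 0.0626
clock: 24.4
tcp_pos: [0.6266, 0.2693, -0.0049]
orientation: [0.0, 0.692, 0.722, 0.0]
wrist_force: [-1.4, -0.3, 6.1]
finger_gap: 0.0631
```

```bash
python3 -m inch '[[0,0,-0.5,0,0,0,5.5],[0,0,-0.5,0,0,0,5.5],[0,0,-1,0,0,0,5.5],[0,0,-2,0,0,0,5.5],[0,0,-2,0,0,0,5.5]]'
python3 -m inch '[[0,0,-3,0,0,0,5.5],[0,0,-3,0,0,0,5.5],[0,0,-2,0,0,0,5.5],[0,0,0,0,0,0,5.5]]'
python3 look.py s16
python3 - <<'E'
from h import *
s=get_state();p=vision.read_camera('wrist');save(p,'w16')
import pickle;pickle.dump((s,p),open('w16.pkl','wb'))
p=vision.read_camera('side');save(p,'d16')
E
```

```text
clock: 24.9
tcp_pos: [0.6258, 0.269, 0.0548]
orientation: [-0.0, 0.692, 0.722, -0.001]
wrist_force: [0.6, 0.0, -2.9]
finger_gap: 0.0626
clock: 25.3
tcp_pos: [0.6285, 0.2699, 0.1389]
orientation: [0.002, 0.692, 0.722, 0.003]
wrist_force: [0.1, 0.4, -1.6]
finger_gap: 0.0629
[0.62849092 0.26991169 0.1389245 ] [ 0.1095506   0.42969146 -1.5867594 ] sq frame [45.95530145 17.15348665] 92.43294047108013
((438.45751953125, 281.38275146484375), (82.32457733154297, 93.94967651367188), 7.8292412757873535) neg sq [-143.32112936   37.61587843]
```

View pics/w16.png

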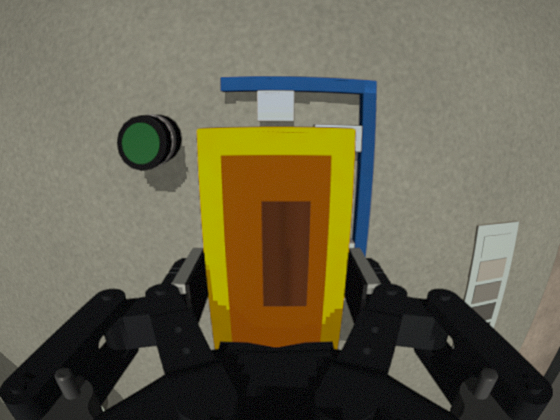

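View pics/d16.png

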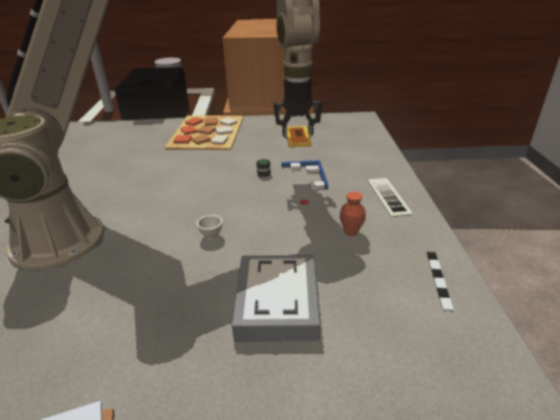

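The wrist view shows the plate held centred between the pads at (190,280) and (365,280). The side view shows it level above the square. I measure its pose in the tool frame.

Run:
```python
from h import *
import pickle
def tool(p,uv,z):
    uv=np.atleast_2d(np.asarray(uv,float));K=p['mtx'];T=p['tool_from_camera']
    a=uv-[K[0,2],K[1,2]];r=np.linalg.norm(a,axis=1);th=r/K[0,0]
    d=np.stack([np.sin(th)*a[:,0]/r,-np.sin(th)*a[:,1]/r,-np.cos(th)],1)@T[:3,:3].T
    o=T[:3,3];return ((o+d*((z-o[2])/d[:,2])[:,None])*1000).round(1)
for n in (16,):
    s,p=pickle.load(open('w%d.pkl'%n,'rb'))
    print(tool(p,[(197.5,128),(355.5,128),(203,220),(350.5,220)],-.0149))
    P=depthworld(s,p);T=np.linalg.inv(wpose(s));Q=(P@T[:3,:3].T+T[:3,3])*1000
    m=np.zeros((420,560),bool);m[135:240,225:330]=1;m&=p['depth']>0
    q=Q[m];A=np.c_[q[:,:2],np.ones(len(q))];print('plane',np.linalg.lstsq(A,q[:,2],rcond=None)[0])
s,p=pickle.load(open('w14.pkl','rb'));print('w14 flush at ', s['tcp_pos'])
```

```text
[[ 64.7 -30.3 -14.9]
 [ 64.7  31.8 -14.9]
 [ 26.7 -29.9 -14.9]
 [ 26.7  31.6 -14.9]]
plane [ 1.70170614e-02 -7.02376867e-04 -1.47467693e+01]
w14 flush at  [0.62957117 0.26775171 0.16053328]
```

```bash
python3 -m inch '[[-1.71,-0.34,0,0,0,0,5.5],[-3.42,-0.68,0,0,0,0,5.5],[-3.42,-0.68,0,0,0,0,5.5],[-3.42,-0.68,0,0,0,0,5.5],[-3.42,-0.68,0,0,0,0,5.5]]'
python3 -m inch '[[-3.42,-0.68,0,0,0,0,5.5],[-3.42,-0.68,0,0,0,0,5.5],[-3.42,-0.68,0,0,0,0,5.5],[-3.42,-0.68,0,0,0,0,5.5],[-3.42,-0.68,0,0,0,0,5.5]]'
python3 -m inch '[[-3.42,-0.68,0,0,0,0,5.5],[-3.42,-0.68,0,0,0,0,5.5],[-3.42,-0.68,0,0,0,0,5.5],[-3.42,-0.68,0,0,0,0,5.5],[-3.42,-0.68,0,0,0,0,5.5]]'
python3 -m inch '[[-1.71,-0.34,0,0,0,0,5.5],[0,0,0,0,0,2.5,5.5],[0,0,0,0,0,2.6,5.5],[0,0,0,0,0,0,5.5],[0,0,0,0,0,0,5.5]]'
python3 - <<'E'
from h import *
s=get_state();p=vision.read_camera('wrist');save(p,'w17')
import pickle;pickle.dump((s,p),open('w17.pkl','wb'))
q=s['orientation'];print(s['tcp_pos'],np.degrees(2*np.arctan2(q[2],q[1])))
p=vision.read_camera('side');save(p,'d17')
E
```

```text
clock: 25.95
tcp_pos: [0.6004, 0.1129, 0.1322]
orientation: [-0.001, 0.692, 0.722, -0.001]
wrist_force: [-0.1, -0.6, -1.6]
finger_gap: 0.0627
clock: 26.45
tcp_pos: [0.5738, -0.0591, 0.1324]
orientation: [-0.001, 0.692, 0.722, -0.001]
wrist_force: [1.1, -0.7, -2.8]
finger_gap: 0.0625
clock: 26.95
tcp_pos: [0.5472, -0.2311, 0.1324]
orientation: [-0.002, 0.692, 0.722, -0.0]
wrist_force: [0.1, -0.3, -2.5]
finger_gap: 0.0628
clock: 27.45
tcp_pos: [0.5456, -0.2469, 0.1335]
orientation: [-0.001, 0.723, 0.691, -0.0]
wrist_force: [0.2, -1.4, -1.7]
finger_gap: 0.0633
[ 0.54563633 -0.24691132  0.13346906] 87.41962764432506
```

View pics/w17.png

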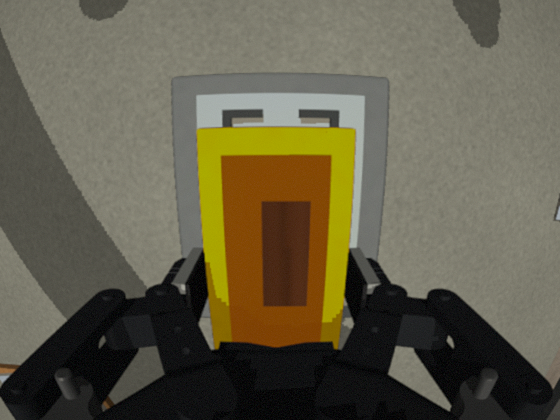

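View pics/d17.png

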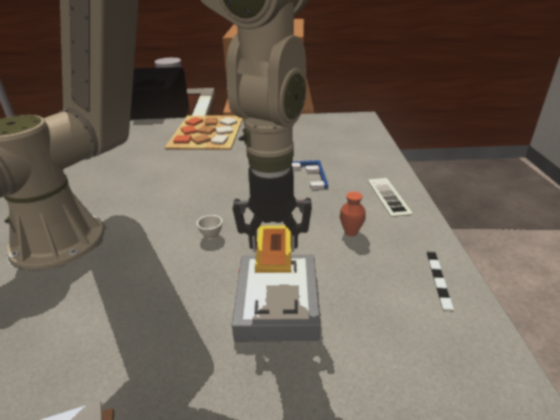

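Run:
```python
from h import *
import pickle;s,p=pickle.load(open('w17.pkl','rb'))
T=np.linalg.inv(wpose(s))
def tl(uv,z):
    w=wworld(s,p,np.array(uv,float)-.0,z);return ((w@T[:3,:3].T+T[:3,3])*1000).round(1)[:,:2]
print('guides outer corners (expect x 73.5,y -40.5/40.5)',tl([(222,110),(340,110.5)],.051).tolist())
print('box top corners (100, -80/80)',tl([(173,77),(388,77)],.045).tolist())
w=wworld(s,p,[(222,110),(340,110.5)],.051);print(w.round(4))
cv2.imwrite('pics/w17c.png',cv2.resize(p['pixels'][60:180,160:400,::-1],None,fx=3,fy=3,interpolation=cv2.INTER_CUBIC))
```

```text
guides outer corners (expect x 73.5,y -40.5/40.5) [[73.2, -36.4], [73.1, 44.6]]
box top corners (100, -80/80) [[99.2, -73.3], [99.8, 81.5]]
[[ 0.5124 -0.172   0.051 ]
 [ 0.5934 -0.1758  0.051 ]]
```

View pics/w17c.png

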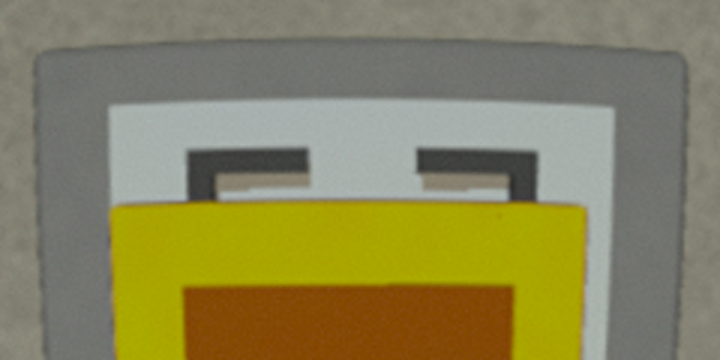

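Relative to the guides (centre at tool y +4.1) the plate (tool y +0.75) should move about 3 mm along tool y. I shift and go to just above the guides.

```bash
python3 -m inch '[[0,0.28,0,0,0,0,5.5],[0,0,2.5,0,0,0,5.5],[0,0,2.5,0,0,0,5.5],[0,0,1.5,0,0,0,5.5],[0,0,1,0,0,0,5.5]]'
python3 -m inch '[[0,0,0,0,0,0,5.5],[0,0,0,0,0,0,5.5]]'
python3 - <<'E'
from h import *
s=get_state();p=vision.read_camera('wrist');save(p,'w18')
import pickle;pickle.dump((s,p),open('w18.pkl','wb'))
q=s['orientation'];print(s['tcp_pos'],np.degrees(2*np.arctan2(q[2],q[1])))
cv2.imwrite('pics/w18c.png',cv2.resize(p['pixels'][40:180,160:400,::-1],None,fx=3,fy=3,interpolation=cv2.INTER_CUBIC))
p=vision.read_camera('side');cv2.imwrite('pics/d18.png',cv2.resize(p['pixels'][190:360,200:360,::-1],None,fx=3.5,fy=3.5,interpolation=cv2.INTER_CUBIC))
E
```

```text
clock: 28.05
tcp_pos: [0.5485, -0.2471, 0.058]
orientation: [-0.001, 0.723, 0.691, -0.0]
wrist_force: [0.2, 0.6, -2.5]
finger_gap: 0.0629
clock: 28.25
tcp_pos: [0.5494, -0.2479, 0.06]
orientation: [0.0, 0.723, 0.691, 0.0]
wrist_force: [0.1, 0.5, -1.8]
finger_gap: 0.0629
[ 0.54938189 -0.24791591  0.06002068] 87.34862642712945
```

View pics/w18c.png

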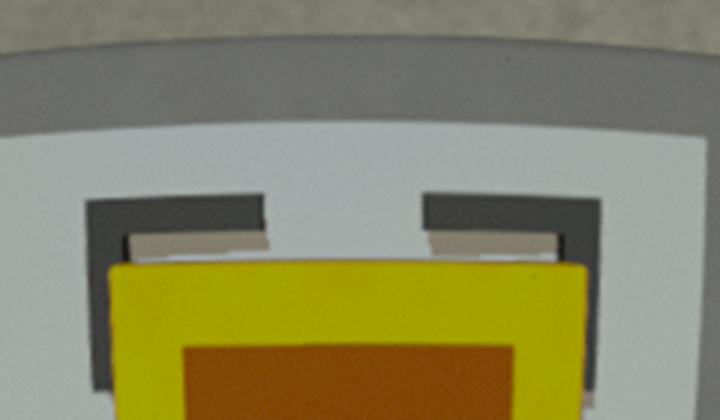

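View pics/d18.png

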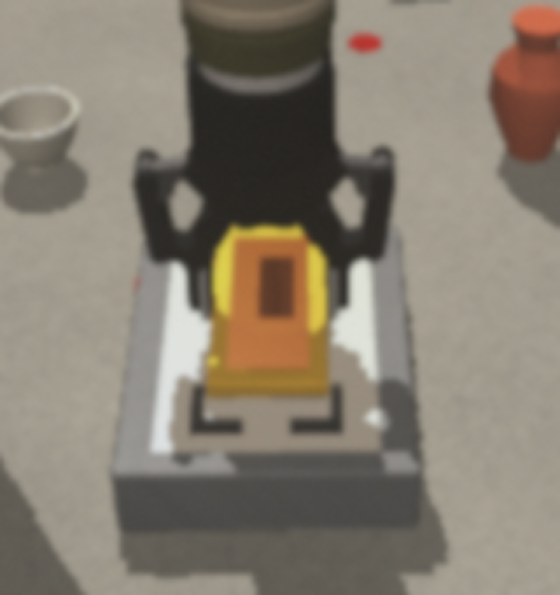

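Run:
```python
from h import *
import pickle;s,p=pickle.load(open('w18.pkl','rb'))
T=np.linalg.inv(wpose(s))
def tl(uv,z):
    uv=np.array([(160+u/3-.5,40+v/3-.5) for u,v in uv])
    w=wworld(s,p,uv,z);return ((w@T[:3,:3].T+T[:3,3])*1000).round(1)[:,:2].tolist()
print('guides outer',tl([(86,200),(601,197)],.051))
print('guides inner ',tl([(263,230),(423,230)],.051), 'side-bar', tl([(122,262),(567,262)],.051))
print('plate', tl([(109,266),(587,264)],s['tcp_pos'][2]+.0149))
```

```text
guides outer [[74.4, -40.5], [74.8, 39.5]]
guides inner  [[68.8, -12.7], [68.8, 11.7]] side-bar [[64.4, -34.9], [64.3, 34.3]]
plate [[64.7, -31.1], [65.0, 31.6]]
```

The guides' centre lies 1.3 mm ahead (tool x) and 0.7 mm to -y of the plate. A small correction, then I lower gently.

```bash
python3 -m inch '[[0.13,-0.07,0,0,0,0,5.5],[0,0,0.6,0,0,0,5.5],[0,0,0.5,0,0,0,5.5],[0,0,0.4,0,0,0,5.5],[0,0,0,0,0,0,5.5]]'
python3 -m inch '[[0,0,0.2,0,0,0,5.5],[0,0,0,0,0,0,5.5]]'
python3 -m inch '[[0,0,0.1,0,0,0,5.5],[0,0,0,0,0,0,5.5]]'
```

```text
clock: 28.85
tcp_pos: [0.5476, -0.2461, 0.0434]
orientation: [-0.001, 0.723, 0.69, -0.0]
wrist_force: [0.4, -0.1, -3.3]
finger_gap: 0.0626
clock: 29.05
tcp_pos: [0.5482, -0.2464, 0.0422]
orientation: [-0.0, 0.723, 0.69, -0.0]
wrist_force: [-0.5, -0.2, -1.6]
finger_gap: 0.0627
clock: 29.25
tcp_pos: [0.5483, -0.2465, 0.0415]
orientation: [0.0, 0.723, 0.69, -0.0]
wrist_force: [0.3, 0.1, -2.8]
finger_gap: 0.0627
```

```bash
for i in 1 2; do python3 -m inch '[[0,0,0.1,0,0,0,5.5],[0,0,0,0,0,0,5.5]]'; done
```

```text
clock: 29.45
tcp_pos: [0.5483, -0.2465, 0.0405]
orientation: [0.0, 0.723, 0.69, -0.0]
wrist_force: [0.1, -0.2, -2.2]
finger_gap: 0.0625
clock: 29.65
tcp_pos: [0.5483, -0.2465, 0.0402]
orientation: [0.0, 0.723, 0.69, -0.0]
wrist_force: [-1.6, 1.2, 3.2]
finger_gap: 0.0628
```

Contact on the box at TCP z 0.040 as predicted. A quick look, then release.

```bash
python3 -m inch '[[0,0,0,0,0,0,6.6],[0,0,0,0,0,0,7],[0,0,0,0,0,0,7.6],[0,0,0,0,0,0,7.6]]' 20
python3 - <<'E'
from h import *
s=get_state();p=vision.read_camera('wrist');save(p,'w19')
import pickle;pickle.dump((s,p),open('w19.pkl','wb'))
print(s['tcp_pos'],s['wrist_force'])
E
```

```text
clock: 30.05
tcp_pos: [0.5484, -0.2465, 0.0395]
orientation: [0.0, 0.723, 0.69, 0.0]
wrist_force: [0.1, -0.3, -0.6]
finger_gap: 0.0754
[ 0.54838315 -0.24651489  0.03948357] [ 0.09508494 -0.30005401 -0.56367358]
```

View pics/w19.png

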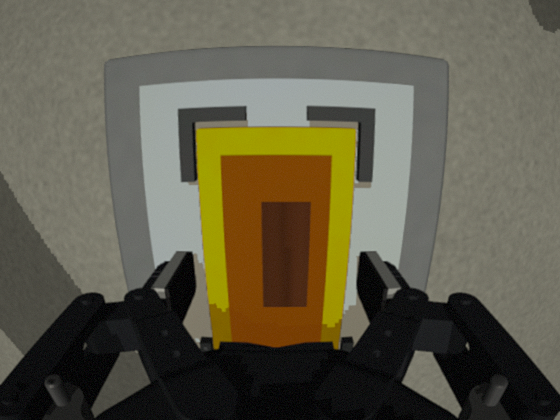

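The plate sits between the guides at (180–375, 108–182), with an even gap on both sides, and both fingers are open and clear. I rise straight up and inspect from a setback.

```bash
python3 -m inch '[[0,0,-0.5,0,0,0,7.8],[0,0,-1,0,0,0,7.8],[0,0,-2.5,0,0,0,7.8],[0,0,-4,0,0,0,7.8],[0,0,-4,0,0,0,7.8]]'
python3 -m inch '[[-3.5,0,-4,0,0,0,7.8],[-3.5,0,-3,0,0,0,7.8],[-1,0,0,0,0,0,7.8],[0,0,0,0,0,0,7.8],[0,0,0,0,0,0,7.8]]'
python3 - <<'E'
from h import *
s=get_state();p=vision.read_camera('wrist');save(p,'w20')
import pickle;pickle.dump((s,p),open('w20.pkl','wb'))
print(s['tcp_pos'],s['wrist_force'])
im=p['pixels'];hsv=cv2.cvtColor(im,cv2.COLOR_RGB2HSV);vv,uu=np.mgrid[0:420,0:560]
m=((hsv[...,0]<32)&(hsv[...,1]>150)&(hsv[...,2]>60)).astype(np.uint8)
n,lab,st,c=cv2.connectedComponentsWithStats(m)
for i in np.argsort(-st[1:,4])[:2]+1:
    k=lab==i;q=wworld(s,p,np.stack([uu[k],vv[k]],1),.055);r=cv2.minAreaRect((q[:,:2]*1000).astype(np.float32));print(st[i],r)
P=depthworld(s,p);i=1+np.argmax(st[1:,4]);k=(lab==i)&(p['depth']>0)
q=P[k];A=np.c_[q[:,:2],np.ones(len(q))];cf=np.linalg.lstsq(A,q[:,2],rcond=None)[0];print('slopes',cf[:2],'z',np.median(q[:,2]))
p=vision.read_camera('scene');save(p,'s20')
K=p['mtx'];T=p['T']
for l in('lens','jar','bowl'):
    r=silhouettes(p,l)
    if r:
        mm=r[0]['mask']&(p['depth']>0);v,u=np.nonzero(mm);d=p['depth'][mm].astype(float)
        Q=np.stack([(u-K[0,2])/K[0,0]*d,-(v-K[1,2])/K[1,1]*d,-d],1)@T[:3,:3].T+T[:3,3];print(l,r[0]['confidence'],Q.mean(0).round(3))
E
```

```text
clock: 30.6
tcp_pos: [0.5479, -0.2462, 0.1612]
orientation: [-0.0, 0.723, 0.69, -0.0]
wrist_force: [1.3, -0.6, -0.3]
finger_gap: 0.0781
clock: 31.1
tcp_pos: [0.544, -0.3233, 0.226]
orientation: [-0.001, 0.723, 0.69, 0.0]
wrist_force: [0.2, 0.8, 0.6]
finger_gap: 0.078
[ 0.54397978 -0.32333896  0.2260005 ] [0.2222713  0.7699046  0.56573481]
[ 244   42   67  133 8584] ((549.0303955078125, -246.7611846923828), (129.19483947753906, 62.61473083496094), 87.37739562988281)
[ 10 297  37  13 126] ((170.10572814941406, -471.6815490722656), (97.8298110961914, 10.624341011047363), 18.057735443115234)
slopes [0.00148815 0.00035318] z 0.054132629838569146
lens 0.94 [0.531 0.316 0.031]
jar 0.8 [ 0.756 -0.014  0.073]
bowl 0.77 [ 0.386 -0.01   0.032]
```

View pics/w20.png

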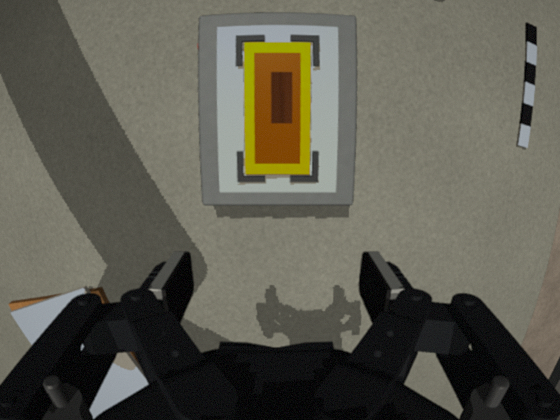

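View pics/s20.png

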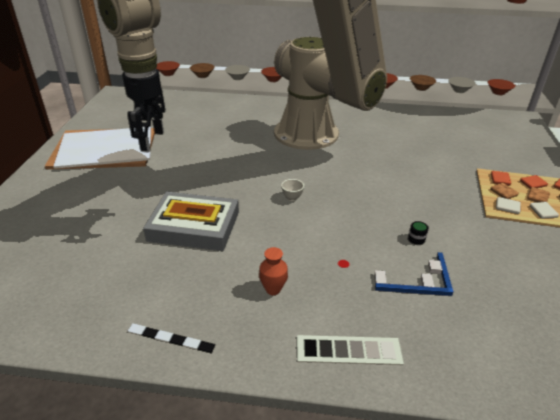

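The plate lies flat between the four guides (wrist view, columns 244–311, rows 42–175). It measures (0.549,-0.247), yaw 87.4°, top z 0.054, against a seat at (0.548,-0.247), 87.3°. The lens, jar and bowl are unmoved in the scene view.

Run:
```python
from workcell import workorder
print(workorder.hand_in())
```

```text
the job is handed in; nothing more can be done
None
```

The negative was pushed flush into the corner, then gripped and laid on the light box between the guides, and the job is handed in. No verdict was reported.

- **Pushing:** The lens stood in the start row, so I pushed the negative +x first while straightening it. I then pushed it +y onto stop_c (5 N), then +x onto stop_a and stop_b (6 N). The overhead check showed gaps of about 0.5 mm or less at all three stops, and about 0.2° of angle.
- **Placing:** I gripped it across its middle at 35–40 N and carried it over. I set it down at the first contact force and opened the fingers.
- **Last checks:** The negative lies about 1 mm and 0.1° from the seat I measured, flat to about 0.002 rad, with its top at 0.054 m. The arm is clear.
- **Lens, jar and bowl:** The jar and bowl stood within about 3 mm of their first measured positions. The lens looks unmoved in the final scene picture, but I had no matching earlier measurement from that camera to compare it with.
- **Disagreements:** The scene camera put the negative 2–3 mm further +x than the wrist camera did, because its mask included the plate's side face. I went by the wrist camera and the contact forces.

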